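# Trip the pawl of the sample lift and let the flask down

### The arm

A 6-joint arm with a two-finger parallel gripper is mounted at the origin on a cart in front of the work surface, level with it; the furniture and walls round the work are solid. World frame = base frame: x ahead of the robot, y to its left, z up, the work surface at z = 0. Lengths are in m, angles in rad, forces in N, time in s.
With the tool pointing down it reaches from about 0.225 to 0.875 m from the base axis. Payload 3.4 kg.
Tool frame: the origin (TCP) lies at the very end of the fingers, on their centre line; the grasp point (between the pads) lies 19 mm behind it; x points along the fingers, z is the direction in which the jaws open and shut, and the axes are right-handed (so a half turn about x gives the same grasp; the last joint's range is limited). The gripper opens to 85 mm and grips with 20 to 120 N. Pads are 22 mm wide; open, the fingers measure 114 mm over their backs; the gripper's body (76 mm by 85 mm) begins 54 mm behind the grasp point. The pads swing forward as they close: fully open they stand 13 mm farther back than shut.
Start: joints at [-1.359, 0.276, 1.505, -0, 1.361, -0.121], TCP at [0.188, -0.543, 0.231] pointing down, gripper open.
Joint ranges: [-2.89, 2.89], [-0.75, 2.08], [0.22, 2.7], [-1.18, 4.32], [0.11, 2.71], [-2.7, 2.7]. Speed limits (rad/s): [2.57, 2.57, 3.14, 3.14, 3.14, 3.14].

### API

Orientations are given as a unit quaternion [w, x, y, z].
In Python, from rig import manip, viewer, finder gives the robot as it stands.
- The arm moves only by the tool move_arm, never from a script. Its argument "rows" is a list of rows, each a list of 3 entries, a list of its own where there are three numbers: the shift along the tool's x, y, z in mm, then the turn about the tool's x in rad, then the finger opening in mm, from 0 to 85.4. A call has 1 to 8 rows; each row is the pose to reach, as a shift and turn from the pose measured when the call began, along the tool's axes at that moment; what a row does not reach only later rows make up. A row lasts 1/12 s, in which the tool goes at most 41.7 mm and 7.16 degrees, less where a joint would pass 70% of its speed; a pose out of reach is approached as far as the arm can. A call with a gripper value outside its range is refused whole. The fingers move at their own pace and stop on an object; "force" is the grip in N (left out, the last holds). Time passes only in rows, so rows that repeat a pose let the fingers close. It gives the time, the measured TCP pose, the force and the opening at its end, in the units of the state.
- manip.get_state(): the state, without advancing time (a new reading comes with each control period).
- viewer.get_image(name): name is "scene" or "side" or "wrist"; returns the picture (480x640x3 uint8, red, green, blue); there is no depth.
- viewer.get_calibration(name): a dict with "mtx" (3x3 intrinsics, pixels), "R" (3x3) and "t" (3): a world point X has camera coordinates R X + t. Camera axes: x right, y down, z forward; pixel columns grow to the right and rows downward; lengths in m; the calibration is good to about 2 mm. A picture is of the moment at which its call begins: read the wrist's pose just before it. get_calibration takes no time and is no camera call; for the wrist camera it gives the pose at the moment of the call.
- manip.sign_off(): hands the job in, once; it reports no verdict.
Trained networks look in the newest picture that a camera, given by its name, has taken for a name from the list of things; names that differ only in an ending like _2 or _b are one class to them, and where a whole thing is asked for, a point or a joint stands for the part that bears it (a point fixed in the world has none). Each returns a list of dicts, best first, with "score" (0 to 1); they miss things now and then, are a little off and sometimes report something else, mostly with a low value. They report only what shows in the picture. A call takes as long as a camera call.
- finder.look_for(target, camera): "centre" ([column, row] in pixels, amid what is visible of it).
- finder.trace(target, camera): "mask" (480x640 bool, what is visible of it) and "centre" ([column, row] in pixels, amid what is visible of it).
The state is a dict: "clock": time; "qpos": joint angles; "qd": joint speeds; "effort": joint torques, N m; "position": TCP position; "ee_rot": TCP orientation; "contact_force": force on the tool from outside, world axes, zero at the start; "moment": the same for the moment, N m; "width": finger opening in m.
Only numpy, scipy, OpenCV 4.12 (cv2) and the standard library are available. Lean on these libraries where they do the work, as an engineer would, in place of code of your own. Each camera call takes 0.05 s, during which the arm holds its last target.

### The job

The flask on the sample lift is held up by a hook pawl: take the loose steel rod, put its end under the pawl's tail and lift it gently until the hook swings clear of the rack, and keep it clear until the platform has sunk all the way down, but never lift the pawl up against its stop. Do not touch the pawl with the gripper, and do not push the platform or flask. Then take the rod out so that the pawl springs back in, lay the rod flat on the worktop clear of the lift, and leave the things around undisturbed.

Things in the scene. Friction and masses are not known exactly. Their poses are not given: they have to be found in the camera images.
- rod_mid (a point): Middle of the loose rod: a plain polished steel stirrer spindle, straight, 260 mm long, 9.5 mm thick, 0.14 kg, at first lying on the worktop. Its z axis runs along the rod; both ends lie 130 mm from this point and either may be used.
- rod: The same rod; this origin is at one end of it, the z axis runs along the rod to the other end.
- lift: Sample lift, fixed. Origin on the worktop under its grey base (170 mm in x, y -150 to +110 mm, 17 mm high); x points from its open front to the upright plate at its back (150 mm wide, front face x +40, top z 255 mm), y to the pawl's tail, z up. All above the base is one tower, clamped up to 10 mm higher or lower than the heights given: this is not reported and must be felt or seen.
- lift_flask (a point): Fixed point of the base, axes as lift, at x -8, y -88, z 34 mm: under the flask when the platform is down (heights +-10 mm as the tower). The glass flask, 66 mm wide, 110 mm high, is fixed on a 100 mm square platform of the carriage, whose toothed steel rack runs upright in front of the back plate at y -12 to +22 mm, front at x +8 mm.
- lift_ref (a point): Fixed point of the base, axes as lift, at x -13, y +82, z 171 mm: nominal middle of the underside of the pawl's tail, where the rod's end lifts; the true underside is up to 10 mm higher or lower. The tail is a level steel bar out to y +107 mm, x -22 to -4 mm, 10 mm thick. Under it all is free from y +40 mm outwards; behind it 40 mm are free up to the plate.
- pawl (a joint): Pawl angle, rad, about a pin along lift x, 64 mm from lift_ref. 0: hook in the rack, where a spring returns it. Grows as the tail rises: hook clear from 0.13 (tail 8 mm up), too far from 0.25 (16 mm), hard stop 0.27. The loaded hook resists with about 2 to 4 N at lift_ref until it slips off its tooth, then with 1 to 1.5 N: lift slowly, no further. Over 10 N between rod and pawl is too much.
- carriage (a joint): Height of the carriage over its lower stop, m: about 0.064 at the start, 0 fully down. With the hook clear it sinks by its own weight against a damper, 64 mm in about 2 to 4 s; if the hook goes in early it is caught at the next tooth (teeth every 16 mm).
- petri: Bystander: flat glass dish, 65 mm wide, 13 mm high, origin under its centre.
- mesh_basket_c (a point): Bystander: small steel mesh basket, 26 mm wide, 46 mm high; its centre.
- small_beaker_c (a point): Bystander: small glass beaker, 50 mm wide, 62 mm high; its centre.
- filter: Bystander: white disc filter, 27 mm wide, 16 mm high, origin under its centre.

How it is judged:
By the outcome, as a careful person would: the job done as asked, in the order asked, and still so for the second after the job is handed in, with the robot touching nothing.
It also fails if it takes over 67 s, if anything falls off the work surface, if the arm or the gripper's body presses on something with over 40 N, if the wrist force passes 120 N, or if a joint passes its speed limit or range.

## Working session

There is one attempt and no reset: what is moved stays moved. The work goes in short steps, Python scripts to look and compute and a tool call to move; the robot and the scene stay as the last step left them, time stands still between calls to the robot, and variables do not carry over. Pictures are saved under pics/ and viewed, and the job is handed in when it is done.

Besides the shell and the picture viewer there is one more tool, called after "Request:" as name(argument=value, ...) on one line, values as JSON. move_arm: Moves the arm, as the interface text tells. Its arguments: {"type":"object","properties":{"rows":{"type":"array"},"force":{"type":"number"}},"required":["rows"]}

```bash
mkdir -p pics; ls; python3 - <<'E'
from rig import manip, viewer, finder
import cv2,numpy as np
print(manip.get_state())
for n in ["scene","side","wrist"]:
    im=viewer.get_image(n); cv2.imwrite(f"pics/{n}0.png",im[:,:,::-1])
    c=viewer.get_calibration(n); print(n,c)
E
```

```text
pics
{'clock': 0.0, 'qpos': array([-1.35901571e+00,  2.76615827e-01,  1.50616659e+00, -1.82758821e-05,
        1.36069454e+00, -1.21007580e-01]), 'qd': array([ 8.33939325e-04,  3.94009306e-04, -2.00125297e-04,  4.87234071e-04,
        4.00546540e-04,  5.09037461e-05]), 'effort': array([ 2.72874495e-03, -4.16761601e+01, -2.45805717e+01,  1.96732763e-07,
        1.11033840e-02, -7.92314523e-06]), 'position': array([ 0.18771041, -0.54292367,  0.2304145 ]), 'ee_rot': array([ 0.57541218,  0.41072381,  0.57640463, -0.4098347 ]), 'contact_force': array([-0.26194517, -0.1841474 ,  0.56229622]), 'moment': array([0.03707747, 0.01083679, 0.02095382]), 'width': 0.0855133208370937}
scene {'mtx': array([[532.34396114,   0.        , 322.72093175],
       [  0.        , 532.34396114, 234.11946274],
       [  0.        ,   0.        ,   1.        ]]), 'R': array([[ 0.99402096, -0.10824911, -0.01429904],
       [-0.09449933, -0.78727319, -0.60931995],
       [ 0.05470109,  0.60702806, -0.79279552]]), 't': array([-0.50374613,  0.10986884,  1.17991582])}
side {'mtx': array([[593.93248029,   0.        , 318.14258755],
       [  0.        , 593.93248029, 252.25594328],
       [  0.        ,   0.        ,   1.        ]]), 'R': array([[ 0.7869783 ,  0.61675997,  0.01650144],
       [ 0.40985381, -0.50260286, -0.76119   ],
       [-0.46117785,  0.60580319, -0.64831897]]), 't': array([-0.40565994, -0.15252303,  1.52241452])}
wrist {'mtx': array([[361.91832168,   0.        , 318.24605967],
       [  0.        , 361.91832168, 239.37942757],
       [  0.        ,   0.        ,   1.        ]]), 'R': array([[ 0.32580297, -0.94543608, -0.00174325],
       [-0.90552539, -0.31257853,  0.28691188],
       [-0.27180175, -0.09189818, -0.95795539]]), 't': array([-0.57320238, -0.03590653,  0.37899495])}
```

View pics/scene0.png

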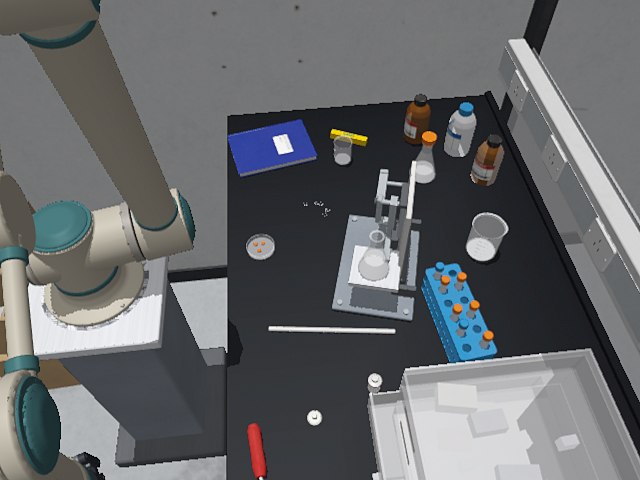

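View pics/side0.png

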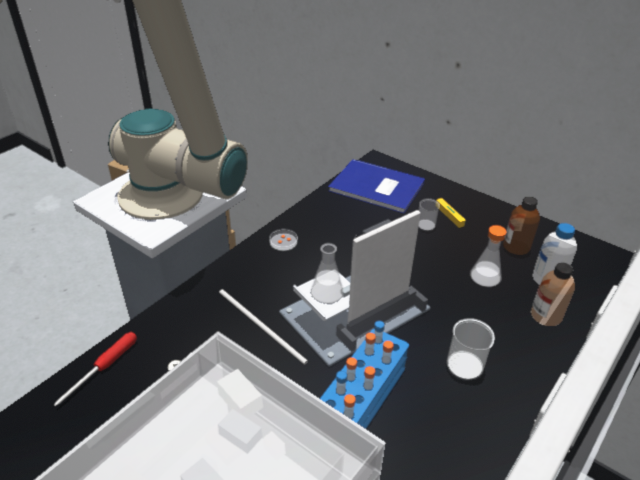

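View pics/wrist0.png

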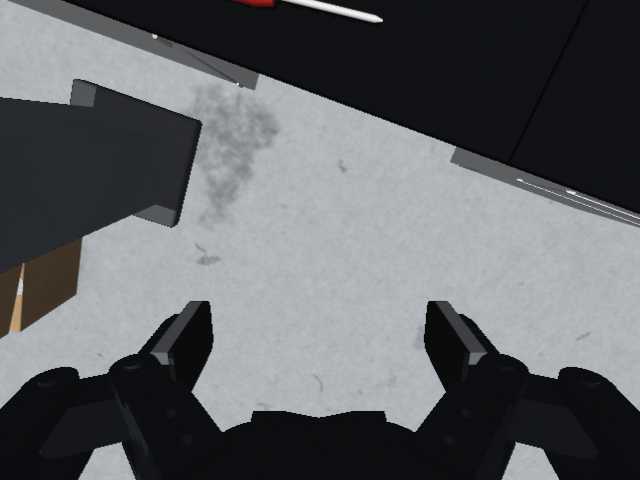

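```bash
cat > h.py <<'E'
from rig import manip, viewer, finder
import cv2,numpy as np
from scipy.spatial.transform import Rotation as Ro
def ray(cam,px,z,c=None):
    c=c or viewer.get_calibration(cam)
    d=c['R'].T@np.linalg.inv(c['mtx'])@np.array([px[0],px[1],1.]); o=-c['R'].T@c['t']
    return o+d*(z-o[2])/d[2]
def proj(cam,X,c=None):
    c=c or viewer.get_calibration(cam)
    p=c['mtx']@(c['R']@np.asarray(X,float)+c['t']); return p[:2]/p[2]
def st():
    s=manip.get_state(); q=s['ee_rot']; return s,Ro.from_quat([q[1],q[2],q[3],q[0]]).as_matrix()
E
python3 - <<'E'
from h import *
s,R=st(); print(R)
ims={n:cv2.imread(f"pics/{n}0.png") for n in["scene","side"]}
viewer.get_image("scene")
for t in ["rod","lift","petri","mesh_basket_c","small_beaker_c","filter","pawl","carriage"]:
    r=finder.trace(t,"scene")
    for k in r[:2]:
        m=k['mask']; ys,xs=np.nonzero(m)
        print(t,round(k['score'],2),np.round(k['centre'],1),xs.min(),xs.max(),ys.min(),ys.max(),np.round(ray("scene",k['centre'],0.0),3))
    if t in("rod","lift"): np.save(t+".npy",r[0]['mask'])
im=ims["scene"][140:340,300:450]; cv2.imwrite("pics/z1.png",cv2.resize(im,None,fx=3.9,fy=3,interpolation=2) if 0 else cv2.resize(im,None,fx=3,fy=3,interpolation=cv2.INTER_CUBIC))
im=ims["side"][190:380,200:450]; cv2.imwrite("pics/z2.png",cv2.resize(im,None,fx=3,fy=3,interpolation=cv2.INTER_CUBIC))
E
```

```text
[[-2.70194968e-04  9.45118854e-01  3.26726611e-01]
 [ 1.41219219e-03  3.26726658e-01 -9.45117822e-01]
 [-9.99998966e-01  2.06034691e-04 -1.42296937e-03]]
rod 0.65 [331.3 330.2] 269 392 327 333 [ 0.506 -0.174  0.   ]
lift 0.78 [382.3 258.7] 332 420 161 321 [ 0.642 -0.008  0.   ]
petri 0.63 [259.8 246.5] 246 274 235 260 [0.366 0.059 0.   ]
mesh_basket_c 0.5 [372.2 383.1] 368 381 374 393 [ 0.571 -0.296  0.   ]
small_beaker_c 0.71 [341.6 148.1] 334 351 136 164 [0.597 0.362 0.   ]
filter 0.74 [316.4 421.8] 307 320 411 425 [ 0.456 -0.358  0.   ]
pawl 0.74 [380.1 197.7] 374 388 170 225 [0.669 0.174 0.   ]
carriage 0.6 [379.3 261. ] 348 399 197 293 [ 0.634 -0.014  0.   ]
carriage 0.55 [383.2 261. ] 333 420 162 320 [ 0.643 -0.015  0.   ]
```

View pics/z1.png

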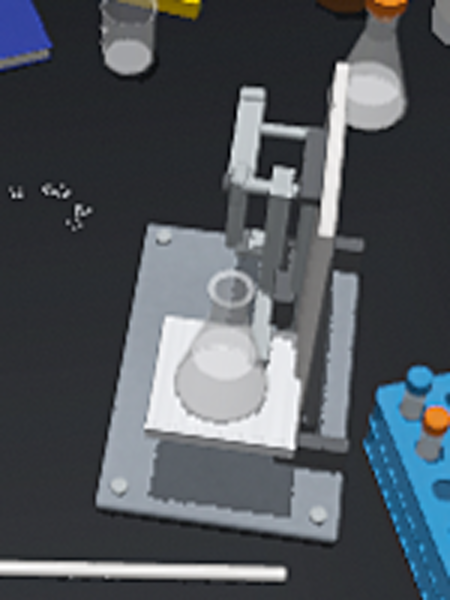

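View pics/z2.png

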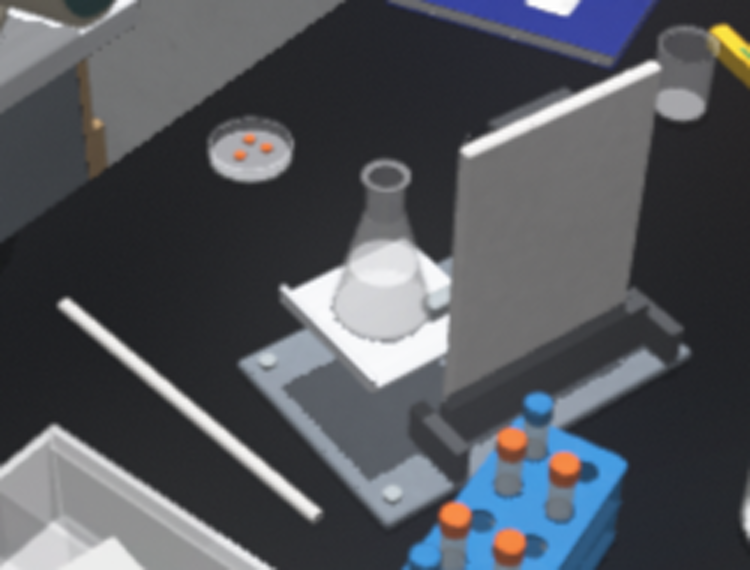

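```bash
python3 - <<'E'
from h import *
P={}
for n,p in dict(FL=(349.5,215),FR=(332.5,308),BR=(412.5,318),).items():
    P[n]=ray("scene",p,.017); print(n,P[n])
print(np.linalg.norm(P['FL']-P['FR']),np.linalg.norm(P['BR']-P['FR']))
d=P['FL']-P['FR'];print('yaw from y',np.arctan2(-d[0],d[1]))
d=P['BR']-P['FR'];print('yaw from x',np.arctan2(d[1],d[0]))
m=np.load('rod.npy');ys,xs=np.nonzero(m)
for p in [(269,328.3),(395,331)]: print(ray("scene",p,.00475))
for p in [(200+62/3,190+303/3),(200+318/3,190+516/3)]: print('side',ray("side",p,.00475))
# side: base corners 
for p in [(240,364),(388,520),(690,350)]: print('sidebase',ray("side",(200+p[0]/3,190+p[1]/3),.017))
# plate top in scene: (347,65) far / front at
print(ray("scene",(300+345/3,140+65/3),.255), 'tail tip top', ray("scene",(300+252/3,140+90/3),.181))
E
```

```text
FL [0.5836073  0.11417778 0.017     ]
FR [ 0.513277   -0.13169296  0.017     ]
BR [ 0.6742667  -0.17420876  0.017     ]
0.25573183724354065 0.16650908308306878
yaw from y -0.27860613764809833
yaw from x -0.2581954045036454
[ 0.37791916 -0.15701542  0.00475   ]
[ 0.6351895  -0.19317239  0.00475   ]
side [ 0.38177205 -0.16102233  0.00475   ]
side [ 0.63982179 -0.19546142  0.00475   ]
sidebase [ 0.52489534 -0.13607297  0.017     ]
sidebase [ 0.68130791 -0.17880358  0.017     ]
sidebase [0.75233275 0.06487763 0.017     ]
[0.69581612 0.03830521 0.255     ] tail tip top [0.65039335 0.09415208 0.181     ]
```

```bash
cat >> h.py <<'E'
def go(p,yaw=None):
    s,R=st(); d=R.T@(np.asarray(p)-s['position'])*1000
    cy=np.arctan2(R[1,1],R[0,1]); t=0 if yaw is None else -(yaw-cy)
    print('clk %.2f'%s['clock'],'pos',np.round(s['position'],4),'yawy %.4f'%cy,'shift',np.round(d,1),'turn %.4f'%t,'q6 %.3f'%s['qpos'][5],'F',np.round(s['contact_force'],2),'w %.4f'%s['width'])
E
python3 -c "
from h import *
go([.479,-.173,.2],-.14)"
```

```text
clk 0.60 pos [ 0.1879 -0.5435  0.2314] yawy 0.3328 shift [  31.3  396.2 -255. ] turn 0.4728 q6 -0.121 F [-0.29  0.51  0.26] w 0.0855
```

Request:
move_arm(rows=[[[31,396,-255],0.473,45],[[31,396,-255],0.473,45],[[31,396,-255],0.473,45],[[31,396,-255],0.473,45],[[31,396,-255],0.473,45],[[31,396,-255],0.473,45],[[31,396,-255],0.473,45],[[31,396,-255],0.473,45]])

```text
clock: 1.27
position: [0.3922, -0.2829, 0.2099]
ee_rot: [0.464, 0.534, 0.463, -0.534]
contact_force: [0.1, -1.0, 0.2]
width: 0.0448
```

```bash
python3 -c "
from h import *
go([.479,-.173,.2],-.14)"
```

```text
clk 1.27 pos [ 0.3922 -0.2829  0.2099] yawy -0.1406 shift [   9.8   70.5 -121. ] turn -0.0006 q6 0.943 F [ 0.1  -1.05  0.2 ] w 0.0448
```

Request:
move_arm(rows=[[[10,70,-121],0,45],[[10,70,-121],0,45],[[10,70,-121],0,45],[[10,70,-121],0,45],[[10,70,-121],0,45]])

```text
clock: 1.68
position: [0.4805, -0.1696, 0.1996]
ee_rot: [0.465, 0.533, 0.465, -0.532]
contact_force: [-0.0, -0.0, -0.1]
width: 0.0449
```

```bash
python3 - <<'E'
from h import *
go([.479,-.173,.2],-.14)
im=viewer.get_image("wrist");c=viewer.get_calibration("wrist")
cv2.imwrite("pics/w1.png",im[:,:,::-1])
r=finder.trace("rod","wrist")
m=r[0]['mask'].astype(np.uint8); print(r[0]['score'],r[0]['centre'])
ys,xs=np.nonzero(m); pts=np.stack([xs,ys],1).astype(np.float32)
W=np.array([ray("wrist",p,.00475,c)[:2] for p in pts])
vx=cv2.fitLine(W.astype(np.float32),cv2.DIST_L2,0,.001,.001).ravel(); d=vx[:2]*np.sign(vx[0]); o=vx[2:]
t=(W-o)@d; print('dir yaw',np.arctan2(d[1],d[0]),'ends',o+d*t.min(),o+d*t.max(),t.max()-t.min())
E
```

```text
clk 1.68 pos [ 0.4805 -0.1696  0.1996] yawy -0.1357 shift [-0.4 -1.   3.6] turn 0.0043 q6 1.229 F [-0.03 -0.03 -0.11] w 0.0449
0.95 [322.5, 159.4]
dir yaw -0.13948382 ends [ 0.37528147 -0.15894162] [ 0.63448907 -0.19533321] 0.2617497444651299
```

View pics/w1.png

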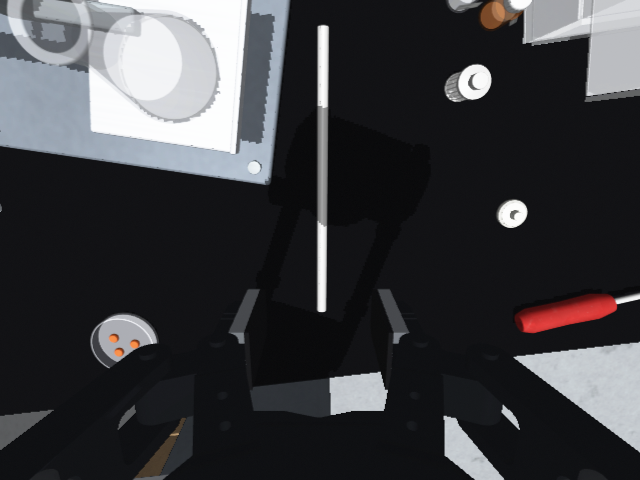

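```bash
python3 -c "
from h import *
go([.4752,-.173,.002],-.1395)"
```

```text
clk 1.78 pos [ 0.4785 -0.1726  0.1998] yawy -0.1385 shift [197.8  -3.3   0.6] turn 0.0010 q6 1.228 F [-0.77 -0.65  0.98] w 0.0448
```

Request:
move_arm(rows=[[[40,-3,0.6],0,35],[[80,-3,0.6],0,35],[[120,-3,0.6],0,35],[[160,-3,0.6],0,35],[[180,-3,0.6],0,35],[[190,-3,0.6],0,35],[[196,-3,0.6],0,35],[[197,-3,0.6],0,35]])

```text
clock: 2.45
position: [0.4744, -0.1741, 0.0019]
ee_rot: [-0.464, -0.533, -0.464, 0.534]
contact_force: [-0.5, -0.1, 0.1]
width: 0.0352
```

```bash
python3 - <<'E'
from h import *
go([.4752,-.173,.002],-.1395)
cv2.imwrite("pics/w2.png",viewer.get_image("wrist")[:,:,::-1])
E
```

```text
clk 2.45 pos [ 0.4744 -0.1741  0.0019] yawy -0.1403 shift [-0.1  0.6 -1.2] turn -0.0008 q6 1.224 F [-0.5 -0.1  0.1] w 0.0352
```

View pics/w2.png

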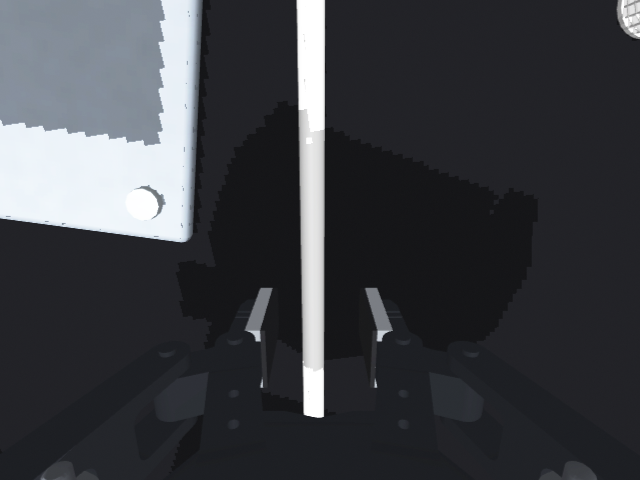

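Request:
move_arm(rows=[[[0,0,0],0,5],[[0,0,0],0,0],[[0,0,0],0,0],[[0,0,0],0,0],[[0,0,0],0,0],[[0,0,0],0,0],[[0,0,0],0,0]], force=120)

```text
clock: 3.08
position: [0.4758, -0.1749, 0.0042]
ee_rot: [-0.465, -0.533, -0.463, 0.534]
contact_force: [-1.6, -1.0, 5.9]
width: 0.0043
```

```bash
python3 - <<'E'
from h import *
go([.4752,-.173,.002],-.1395)
E
```

```text
clk 3.08 pos [ 0.4758 -0.1749  0.0042] yawy -0.1393 shift [ 2.2 -0.9 -1.8] turn 0.0002 q6 1.224 F [-1.62 -0.97  5.89] w 0.0043
```

```bash
python3 - <<'E'
from h import *
cv2.imwrite("pics/w3.png",viewer.get_image("wrist")[:,:,::-1])
go([.4752,-.173,.002],-.1395)
E
```

```text
clk 3.13 pos [ 0.4758 -0.1749  0.0042] yawy -0.1392 shift [ 2.2 -0.9 -1.8] turn 0.0003 q6 1.224 F [-1.19 -0.08  5.94] w 0.0041
```

View pics/w3.png

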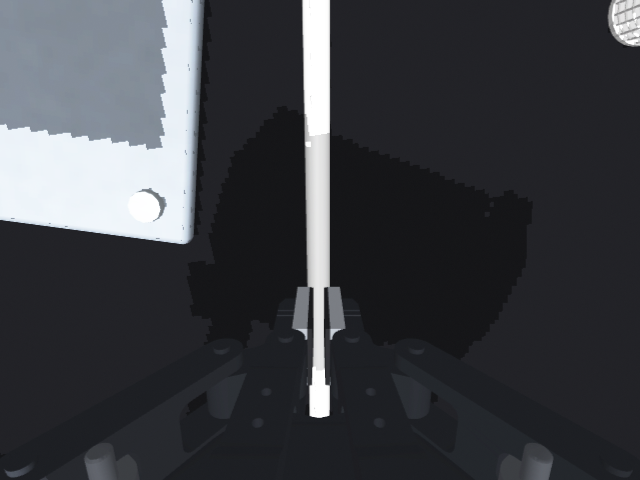

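Request:
move_arm(rows=[[[0,0,0],0,18],[[0,0,0],0,18],[[0,0,0],0,18],[[3,0,0],0,18],[[5,0,0],0,18],[[6,0,0],0,18],[[6,0,0],0,18]])

```text
clock: 3.72
position: [0.4761, -0.175, 0.0002]
ee_rot: [-0.466, -0.533, -0.462, 0.534]
contact_force: [-3.5, 1.3, 19.1]
width: 0.0184
```

```bash
python3 - <<'E'
from h import *
cv2.imwrite("pics/w4.png",viewer.get_image("wrist")[:,:,::-1])
go([.4752,-.173,.002],-.1395)
E
```

```text
clk 3.77 pos [ 4.761e-01 -1.750e-01  2.000e-04] yawy -0.1392 shift [-1.8 -1.1 -1.8] turn 0.0003 q6 1.224 F [-3.94  1.49 20.22] w 0.0180
```

View pics/w4.png

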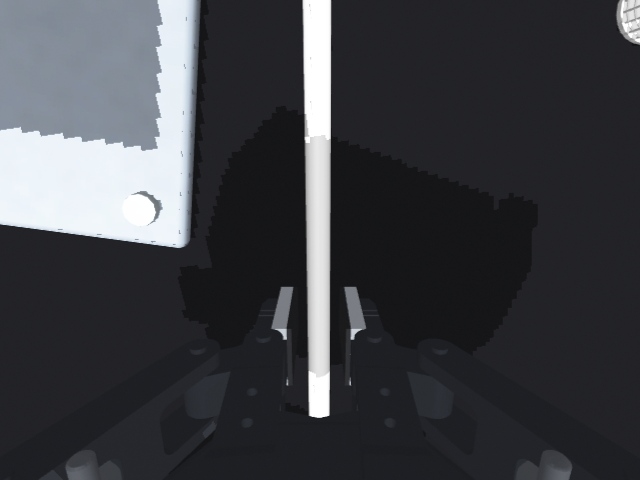

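Request:
move_arm(rows=[[[0,0,0],0,16],[[0,0,0],0,8],[[0,0,0],0,0],[[0,0,0],0,0],[[0,0,0],0,0],[[0,0,0],0,0],[[0,0,0],0,0]], force=60)

```text
clock: 4.35
position: [0.4765, -0.175, 0.0009]
ee_rot: [-0.466, -0.533, -0.462, 0.534]
contact_force: [-1.3, 1.5, 11.3]
width: 0.0072
```

```bash
python3 - <<'E'
from h import *
cv2.imwrite("pics/w5.png",viewer.get_image("wrist")[:,:,::-1])
go([.4752,-.173,.002],-.1395)
E
```

```text
clk 4.40 pos [ 0.4765 -0.175   0.0009] yawy -0.1390 shift [-1.1 -1.6 -1.8] turn 0.0005 q6 1.224 F [-1.28  1.7  10.83] w 0.0073
```

View pics/w5.png

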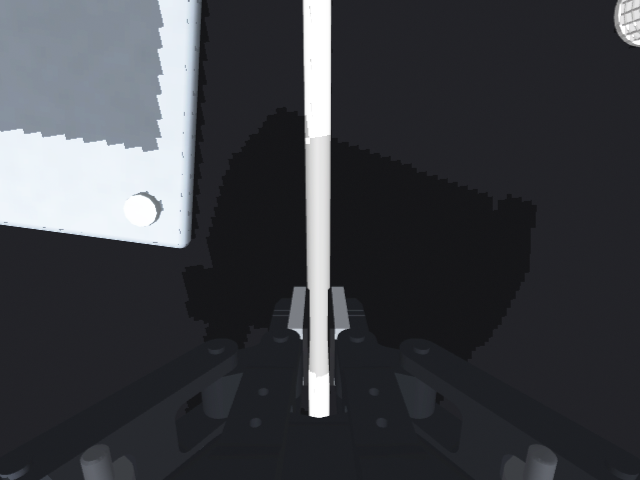

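Request:
move_arm(rows=[[[-1,0,0],0,0],[[-3,0,0],0,0],[[-6,0,0],0,0],[[-10,0,0],0,0],[[-10,0,0],0,0],[[-10,0,0],0,0]], force=60)

```text
clock: 4.9
position: [0.4766, -0.175, 0.011]
ee_rot: [0.466, 0.534, 0.462, -0.534]
contact_force: [-0.1, 0.4, -0.4]
width: 0.0072
```

```bash
python3 - <<'E'
from h import *
cv2.imwrite("pics/w6.png",viewer.get_image("wrist")[:,:,::-1])
go([.4752,-.173,.002],-.1395)
im=viewer.get_image("side")[230:400,180:330]; cv2.imwrite("pics/s6.png",cv2.resize(im[:,:,::-1],None,fx=3,fy=3))
E
```

```text
clk 4.95 pos [ 0.4765 -0.175   0.0109] yawy -0.1390 shift [ 8.9 -1.6 -1.8] turn 0.0005 q6 1.224 F [-0.7   0.6  -1.79] w 0.0075
```

View pics/w6.png

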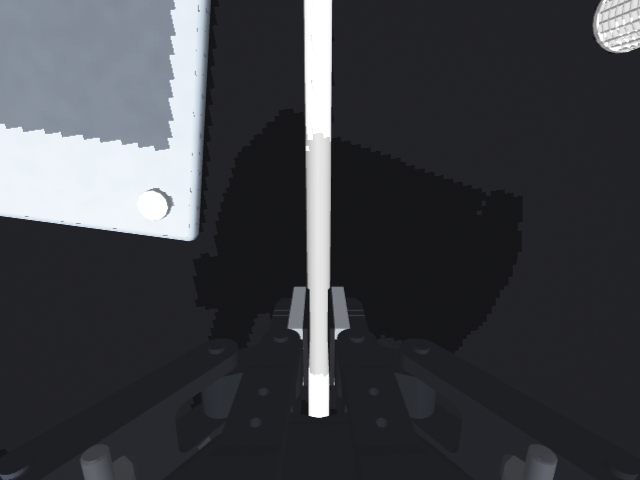

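View pics/s6.png

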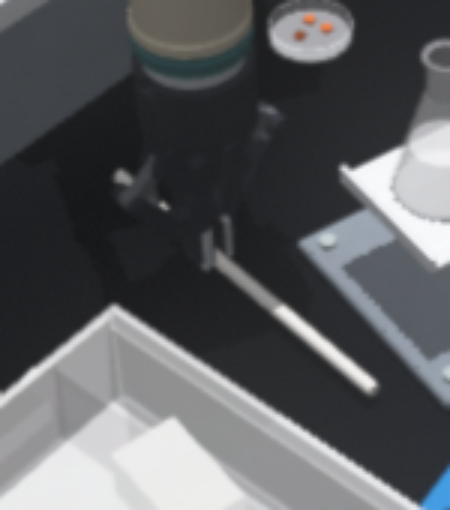

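Request:
move_arm(rows=[[[-30,0,0],0,0],[[-70,0,0],0,0],[[-110,0,0],0,0],[[-150,0,0],0,0],[[-190,0,0],0,0],[[-230,0,0],0,0],[[-270,0,0],0,0],[[-300,0,0],0,0]], force=100)

```text
clock: 5.67
position: [0.4756, -0.1739, 0.3144]
ee_rot: [0.467, 0.534, 0.461, -0.533]
contact_force: [0.4, -1.3, -0.7]
width: 0.006
```

```bash
python3 - <<'E'
from h import *
go([.506,.1076,.30],2.874)
im=viewer.get_image("scene"); cv2.imwrite("pics/sc7.png",im[:,:,::-1])
E
```

```text
clk 5.67 pos [ 0.4756 -0.1739  0.3144] yawy -0.1390 shift [  12.9   -9.  -283. ] turn -3.0130 q6 1.224 F [ 0.43 -1.26 -0.75] w 0.0060
```

View pics/sc7.png

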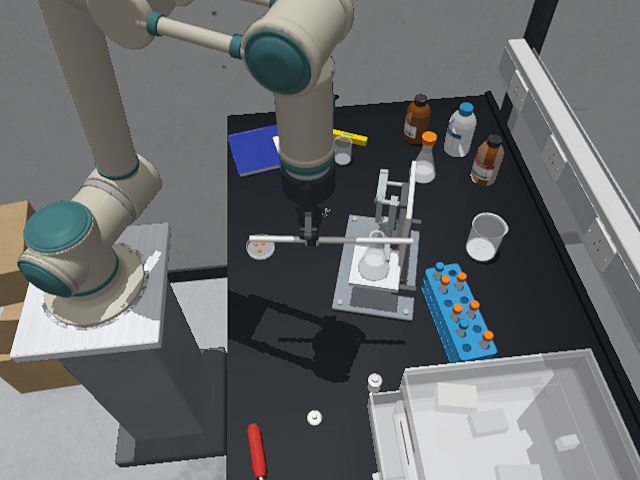

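Request:
move_arm(rows=[[[0,0,-35],-0.125,0],[[0,0,-70],-0.25,0],[[0,0,-105],-0.375,0],[[0,0,-140],-0.5,0],[[0,0,-175],-0.625,0],[[0,0,-210],-0.75,0],[[0,-4,-245],-0.875,0],[[0,-9,-283],-1.0,0]])

```text
clock: 6.38
position: [0.5082, 0.1076, 0.3165]
ee_rot: [0.67, 0.242, 0.657, -0.246]
contact_force: [0.4, -0.1, -1.0]
width: 0.0057
```

Request:
move_arm(rows=[[[0,0,0],-0.12,0],[[0,0,0],-0.245,0],[[0,0,0],-0.37,0],[[0,0,0],-0.495,0],[[0,0,0],-0.62,0],[[0,0,0],-0.745,0],[[0,0,0],-0.87,0],[[0,0,0],-1.0,0]])

```text
clock: 7.05
position: [0.5078, 0.1076, 0.3157]
ee_rot: [0.704, -0.109, 0.695, 0.099]
contact_force: [-0.1, -0.4, -1.8]
width: 0.0059
```

```bash
python3 - <<'E'
from h import *
go([.506,.1076,.20],2.874)
E
```

```text
clk 7.05 pos [0.5078 0.1076 0.3157] yawy 1.8664 shift [115.7   2.3  -2.9] turn -1.0076 q6 -0.211 F [-0.1  -0.36 -1.75] w 0.0059
```

Request:
move_arm(rows=[[[0,0,0],-0.12,0],[[0,0,0],-0.245,0],[[0,0,0],-0.37,0],[[0,0,0],-0.495,0],[[0,0,0],-0.62,0],[[0,0,0],-0.745,0],[[0,0,0],-0.87,0],[[0,0,0],-1.007,0]])

```text
clock: 7.72
position: [0.5075, 0.1076, 0.3149]
ee_rot: [0.565, -0.433, 0.563, 0.421]
contact_force: [0.1, -0.2, -1.2]
width: 0.006
```

```bash
python3 - <<'E'
from h import *
go([.506,.1076,.20],2.874)
im=viewer.get_image("scene"); cv2.imwrite("pics/sc8.png",im[:,:,::-1])
im=viewer.get_image("side"); cv2.imwrite("pics/sd8.png",im[:,:,::-1])
im=viewer.get_image("wrist"); cv2.imwrite("pics/w8.png",im[:,:,::-1])
go([.506,.1076,.20],2.874)
E
```

```text
clk 7.72 pos [0.5075 0.1076 0.3149] yawy 2.8664 shift [114.8   3.2   0.5] turn -0.0076 q6 -1.211 F [ 0.12 -0.24 -1.24] w 0.0060
clk 7.87 pos [0.5076 0.1076 0.3151] yawy 2.8573 shift [115.    3.4   0.4] turn -0.0167 q6 -1.202 F [-1.58  0.39 -1.06] w 0.0057
```

View pics/sc8.png

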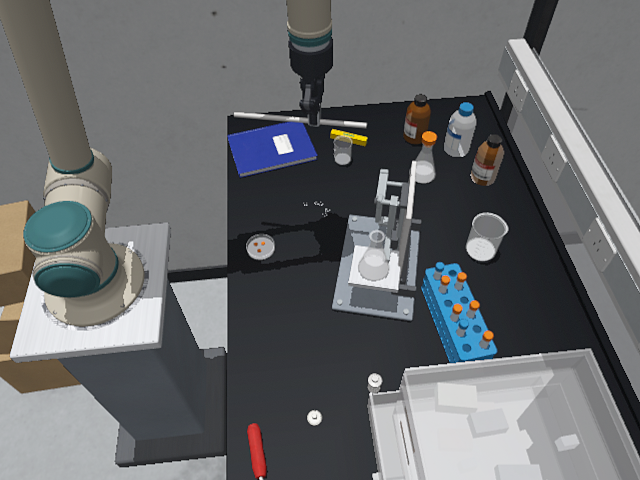

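View pics/sd8.png

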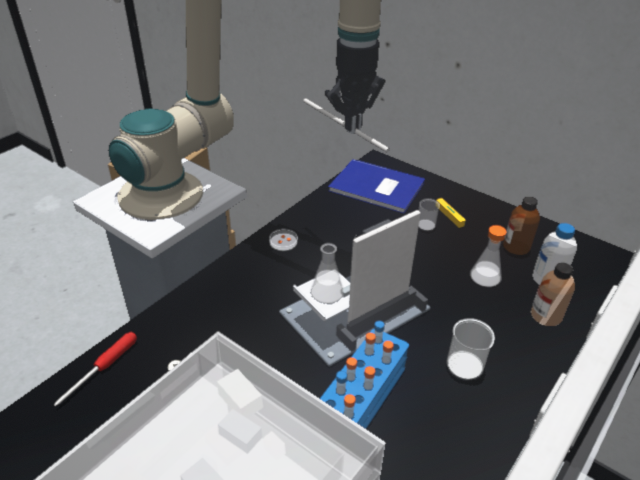

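View pics/w8.png

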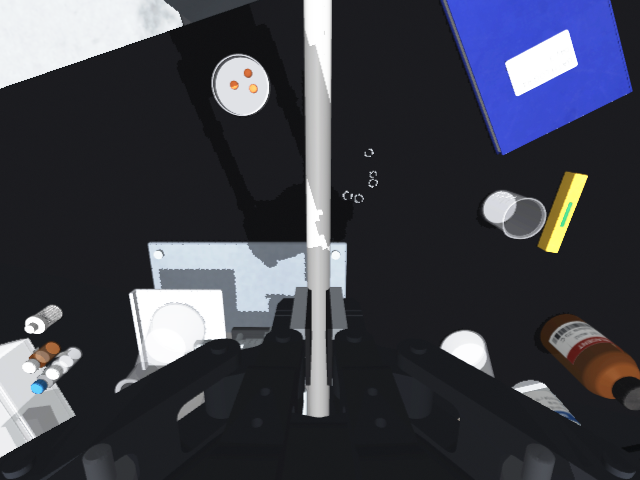

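```bash
python3 - <<'E'
from h import *
def tri(a,b):
    A=[]
    Ps=[]
    for n in("scene","side"):
        c=viewer.get_calibration(n); Ps.append(c['mtx']@np.c_[c['R'],c['t']])
    X=cv2.triangulatePoints(Ps[0],Ps[1],np.array(a,float),np.array(b,float)).ravel(); return X[:3]/X[3]
A=tri((235,115),(304.5,100.5));B=tri((367,125),(387,148))
print(A,B,np.linalg.norm(B-A),np.arctan2(*(B-A)[1::-1]), np.arcsin((B-A)[2]/.26))
im=cv2.imread("pics/sc8.png")
cv2.imwrite("pics/z8.png",cv2.resize(im[155:255,345:435],None,fx=6,fy=6,interpolation=cv2.INTER_CUBIC))
cv2.imwrite("pics/z9.png",cv2.resize(im[100:140,225:375],None,fx=5,fy=5,interpolation=cv2.INTER_CUBIC))
im=cv2.imread("pics/sd8.png")
cv2.imwrite("pics/z10.png",cv2.resize(im[85:165,290:400],None,fx=5,fy=5,interpolation=cv2.INTER_CUBIC))
E
```

```text
[0.35437595 0.15172211 0.31083247] [0.60460662 0.08120175 0.32127387] 0.26018749715274725 -0.2746969141673174 0.04017003595308531
```

View pics/z8.png

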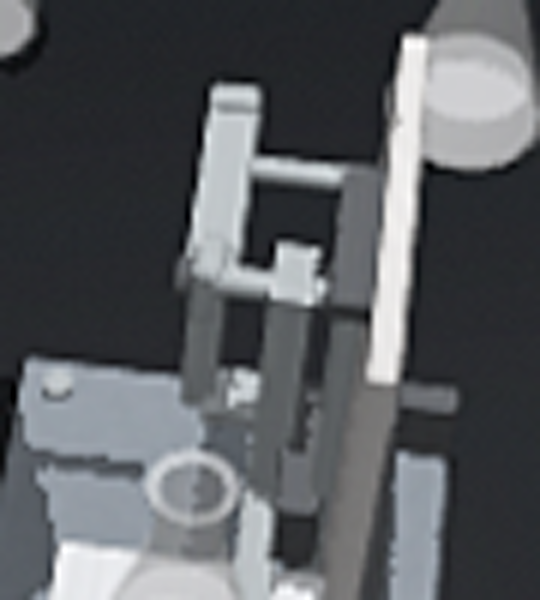

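View pics/z9.png

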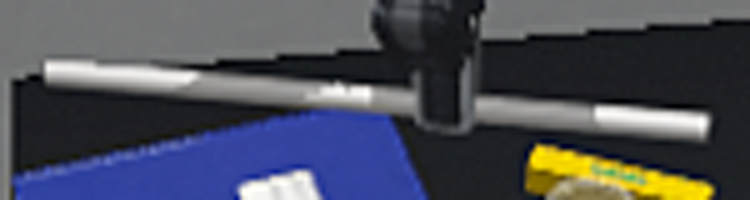

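View pics/z10.png

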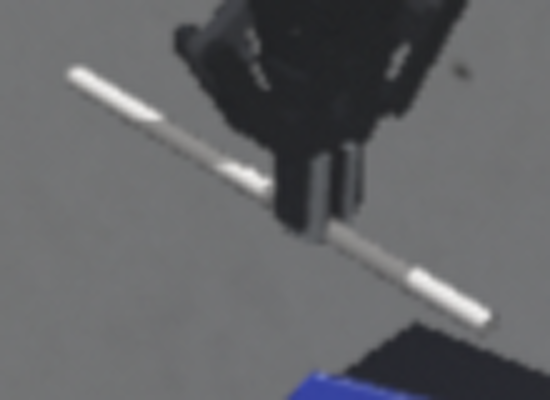

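```bash
python3 - <<'E'
from h import *
o=np.array([.6343,-.0107]); yw=-.267
R2=np.array([[np.cos(yw),-np.sin(yw)],[np.sin(yw),np.cos(yw)]])
for nm,p in dict(tail=(237,87),plateFar=(402,36),plateNear=(367,385),plateNearB=(397,385)).items():
    for z in (.171,.181,.191,.245,.255,.265):
        if (z<.2)!=(nm=='tail'): continue
        w=ray("scene",(345+p[0]/6,155+p[1]/6),z); print(nm,z,np.round(R2.T@(w[:2]-o)*1000,1))
go([.506,.1076,.20],2.8666)
E
```

```text
tail 0.171 [-11.3 116.9]
tail 0.181 [-11.2 107. ]
tail 0.191 [-11.1  97.1]
plateFar 0.245 [41.1 74.8]
plateFar 0.255 [40.5 64.5]
plateFar 0.265 [39.9 54.2]
plateNear 0.245 [ 39.2 -75.6]
plateNear 0.255 [ 38.6 -83.9]
plateNear 0.265 [ 38.  -92.2]
plateNearB 0.245 [ 48.1 -74.3]
plateNearB 0.255 [ 47.4 -82.6]
plateNearB 0.265 [ 46.7 -90.9]
clk 7.87 pos [0.5076 0.1076 0.3151] yawy 2.8573 shift [115.    3.4   0.4] turn -0.0093 q6 -1.202 F [-1.58  0.39 -1.06] w 0.0057
```

Request:
move_arm(rows=[[[40,0,0],-0.009,0],[[80,0,0],-0.009,0],[[115,0,0],-0.009,0],[[145,0,0],-0.009,0],[[165,0,0],-0.009,0],[[174,0,0],-0.009,0],[[176,0,0],-0.009,0],[[176,0,0],-0.009,0]])

```text
clock: 8.53
position: [0.5102, 0.1056, 0.1392]
ee_rot: [0.565, -0.432, 0.563, 0.42]
contact_force: [-0.2, 0.1, -1.1]
width: 0.0057
```

```bash
python3 - <<'E'
from h import *
go([.506,.1076,.139],2.874)
im=viewer.get_image("scene"); cv2.imwrite("pics/z11.png",cv2.resize(im[130:290,240:440,::-1],None,fx=4,fy=3.75,interpolation=cv2.INTER_CUBIC))
im=viewer.get_image("side"); cv2.imwrite("pics/z12.png",cv2.resize(im[160:300,280:480,::-1],None,fx=4,fy=4,interpolation=cv2.INTER_CUBIC))
im=viewer.get_image("wrist"); cv2.imwrite("pics/w11.png",im[:,:,::-1])
E
```

```text
clk 8.53 pos [0.5102 0.1056 0.1392] yawy 2.8649 shift [0.1 4.6 0.8] turn -0.0091 q6 -1.208 F [-0.21  0.09 -1.13] w 0.0057
```

View pics/z11.png

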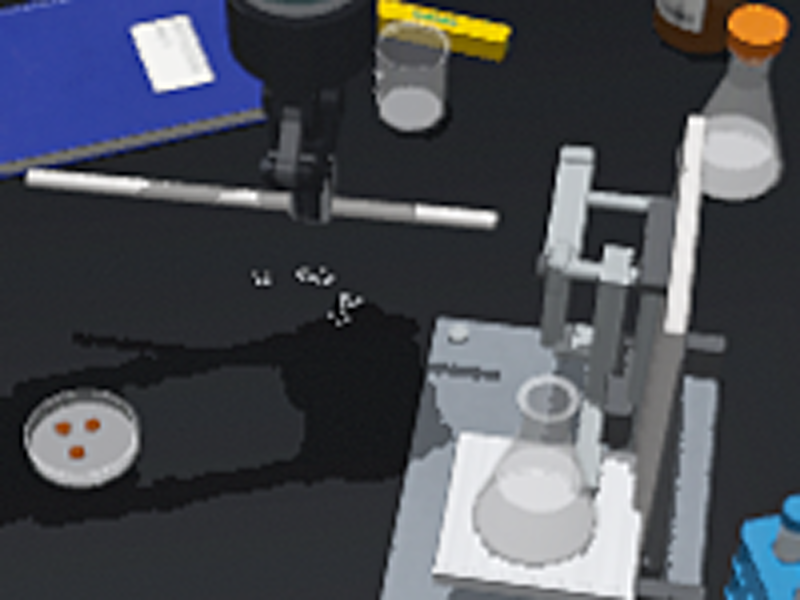

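View pics/w11.png

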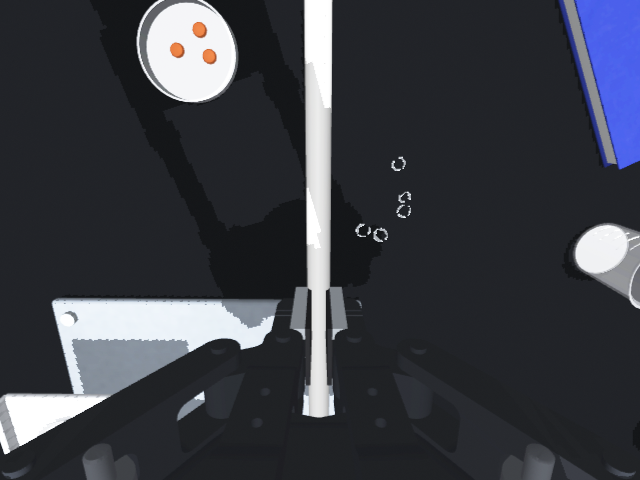

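View pics/z12.png

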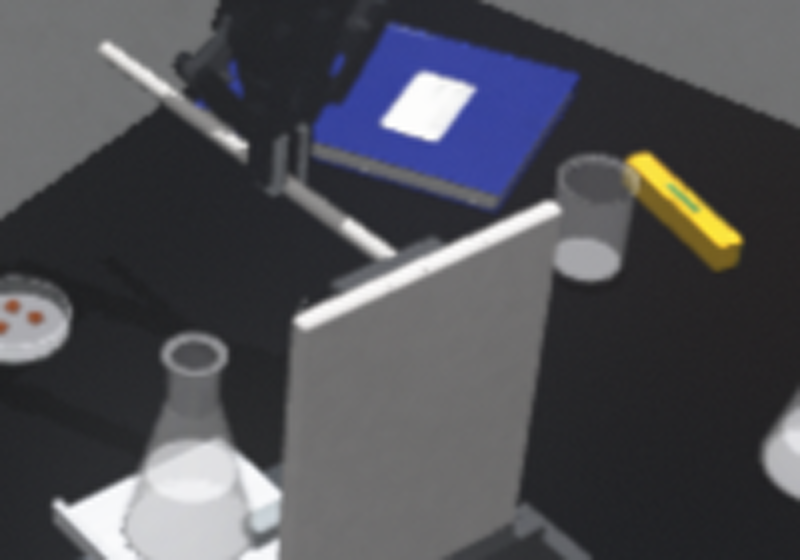

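```bash
python3 - <<'E'
from h import *
o=np.array([.6343,-.0107]); yw=-.267
R2=np.array([[np.cos(yw),-np.sin(yw)],[np.sin(yw),np.cos(yw)]])
for z in(.14,.145,.15):
  for p in [(364.3,188.4),(247,177.3)]:
    w=ray("scene",p,z); print(z,w,R2.T@(w[:2]-o))
print(proj("scene",[.607,.079,.145]))
s,R=st()
g=s['position']; print('kin tip',g-R[:,1]*.1, R2.T@((g-R[:,1]*.1)[:2]-np.array([.6388,-.0137])))
# wrist: base corner lift(-85,110,17)
c=viewer.get_calibration("wrist"); print(ray("wrist",(55,300),.017,c), [.6388-.082+.029-.0, -.0137+.0224+.1061])
E
```

```text
0.14 [0.60854409 0.08395507 0.14      ] [-0.04981699  0.08450572]
0.14 [0.35630769 0.14818994 0.14      ] [-0.31006349  0.07991476]
0.145 [0.60759709 0.07946341 0.145     ] [-0.04954536  0.07992336]
0.145 [0.35683545 0.14332271 0.145     ] [-0.30827026  0.07535924]
0.15 [0.60665009 0.07497175 0.15      ] [-0.04927373  0.075341  ]
0.15 [0.35736322 0.13845549 0.15      ] [-0.30647703  0.07080372]
[364.05901459 188.58313738]
kin tip [0.60748213 0.07845113 0.14270225] [-0.05452123  0.08062304]
[ 0.51154728 -0.11663795  0.017     ] [0.5858000000000001, 0.1148]
```

```bash
python3 - <<'E'
from h import *
c=viewer.get_calibration("wrist"); print('cam',-c['R'].T@c['t'], c['R'][2])
for p in [(52,299),(68,320),(357,305),(188,50)]:
    z=.017 if p[1]>200 else .0
    print(p,ray("wrist",p,z,c))
def L(x,y,z): 
    a=-.267; return [.6388+np.cos(a)*x-np.sin(a)*y,-.0137+np.sin(a)*x+np.cos(a)*y,z]
for q in [(-85,-150,17),(-85,110,17)]: print(proj("wrist",L(*np.array(q)/1e3),c), proj("scene",L(*np.array(q)/1e3)),proj("side",L(*np.array(q)/1e3)))
im=cv2.imread("pics/w11.png"); cv2.imwrite("pics/w11z.png",cv2.resize(im[280:420,0:400],None,fx=2,fy=2))
E
```

```text
cam [0.43930523 0.12829802 0.28107747] [ 0.29069214 -0.08906321 -0.95266249]
(52, 299) [ 0.5100722 -0.1185585  0.017    ]
(68, 320) [ 0.53104948 -0.11516933  0.017     ]
(357, 305) [0.58225011 0.11860996 0.017     ]
(188, 50) [0.36646322 0.05231271 0.        ]
[ 37.28584955 311.72552954] [334.62547929 309.58597173] [277.14332828 309.5598113 ]
[353.56327632 309.91846726] [350.38866163 214.70436541] [375.45275722 259.92708368]
```

View pics/w11z.png

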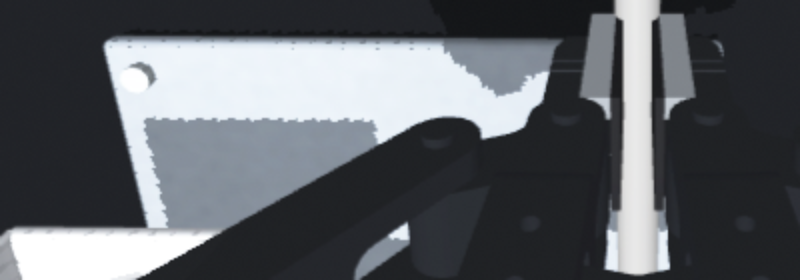

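Request:
move_arm(rows=[[[0,-10,0],0,0],[[0,-20,0],0,0],[[0,-30,0],0,0],[[0,-40,0],0,0],[[0,-50,0],0,0],[[0,-58,0],0,0],[[0,-62,0],0,0],[[0,-62,0],0,0]])

```text
clock: 9.35
position: [0.5721, 0.0884, 0.1417]
ee_rot: [0.566, -0.433, 0.562, 0.419]
contact_force: [0.0, 0.8, -0.5]
width: 0.006
```

```bash
python3 - <<'E'
from h import *
go([.506,.1076,.139],2.874)
im=viewer.get_image("scene"); cv2.imwrite("pics/z13.png",cv2.resize(im[130:255,310:440,::-1],None,fx=5,fy=4.7,interpolation=cv2.INTER_CUBIC))
go([.506,.1076,.139],2.874)
E
```

```text
clk 9.35 pos [0.5721 0.0884 0.1417] yawy 2.8651 shift [ 1.4 68.9  0.4] turn -0.0089 q6 -1.248 F [ 0.02  0.76 -0.53] w 0.0060
clk 9.40 pos [0.5712 0.0886 0.1416] yawy 2.8652 shift [ 1.4 67.9  0.5] turn -0.0088 q6 -1.248 F [-0.14 -1.05 -1.91] w 0.0057
```

View pics/z13.png

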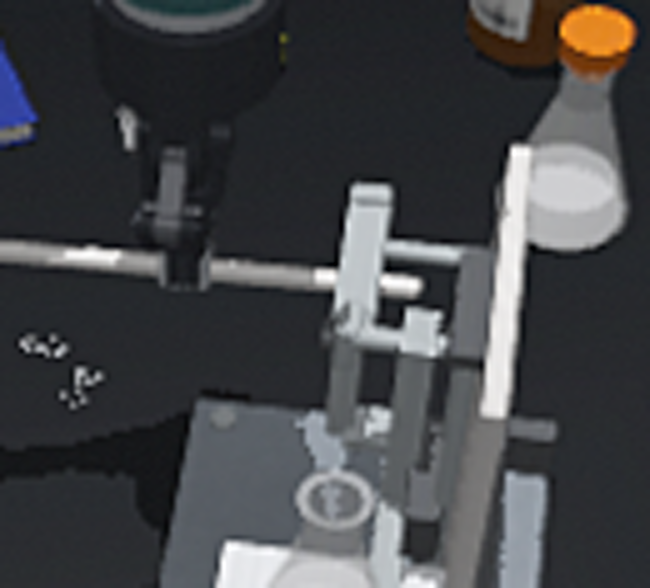

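Request:
move_arm(rows=[[[-1,2,0],0,0],[[-2,4,0],0,0],[[-3,5,0],0,0],[[-4,5,0],0,0],[[-4,5,0],0,0]])

```text
clock: 9.82
position: [0.5661, 0.0902, 0.146]
ee_rot: [0.566, -0.433, 0.562, 0.42]
contact_force: [0.4, -0.7, -2.0]
width: 0.0055
```

```bash
cat > f.py <<'E'
from h import *
F=[];M=[];Z=[]
for i in range(3):
    viewer.get_image("scene") if i<2 else None
    s=manip.get_state(); F.append(s['contact_force']); M.append(s['moment']); Z.append(s['position'][2])
print('clk %.2f'%s['clock'],'z',np.round(Z,4),'F',np.round(np.mean(F,0),2),'M',np.round(np.mean(M,0),3),np.round(M[-1],3),'Fz',np.round([f[2] for f in F],2))
E
python3 f.py
```

```text
clk 9.92 z [0.1459 0.1458 0.1458] F [-0.16 -0.01 -1.19] M [ 0.01  -0.059 -0.024] [ 0.003 -0.087 -0.022] Fz [-1.35 -1.11 -1.11]
```

Request:
move_arm(rows=[[[-0.7,0,0],0,0],[[-1.4,0,0],0,0],[[-2,0,0],0,0],[[-2,0,0],0,0]])

```text
clock: 10.25
position: [0.5663, 0.0902, 0.1479]
ee_rot: [0.566, -0.433, 0.562, 0.42]
contact_force: [-0.4, 1.1, -1.8]
width: 0.006
```

```bash
python3 f.py
```

```text
clk 10.35 z [0.1479 0.1478 0.1478] F [ 0.56  0.15 -1.42] M [-0.026 -0.009  0.024] [-0.055  0.014  0.024] Fz [-0.77 -1.75 -1.75]
```

Request:
move_arm(rows=[[[-0.7,0,0],0,0],[[-1.4,0,0],0,0],[[-2,0,0],0,0],[[-2,0,0],0,0]])

```text
clock: 10.68
position: [0.5664, 0.0901, 0.15]
ee_rot: [0.566, -0.433, 0.562, 0.42]
contact_force: [0.3, 0.5, -0.8]
width: 0.006
```

```bash
python3 f.py
```

```text
clk 10.78 z [0.1499 0.1498 0.1498] F [ 0.71  0.14 -0.57] M [ 0.004 -0.079 -0.014] [ 0.    -0.062 -0.017] Fz [-1.4  -0.16 -0.16]
```

Request:
move_arm(rows=[[[-0.7,0,0],0,0],[[-1.4,0,0],0,0],[[-2,0,0],0,0],[[-2,0,0],0,0]])

```text
clock: 11.12
position: [0.5661, 0.0902, 0.1518]
ee_rot: [0.566, -0.433, 0.562, 0.42]
contact_force: [-0.2, -0.2, -2.9]
width: 0.0058
```

```bash
python3 f.py
```

```text
clk 11.22 z [0.1517 0.1517 0.1517] F [ 0.39  0.42 -2.78] M [ 0.036  0.053 -0.019] [ 0.041  0.081 -0.022] Fz [-2.64 -2.85 -2.85]
```

Request:
move_arm(rows=[[[-0.7,0,0],0,0],[[-1.4,0,0],0,0],[[-2,0,0],0,0],[[-2,0,0],0,0]])

```text
clock: 11.55
position: [0.566, 0.0902, 0.1534]
ee_rot: [0.566, -0.433, 0.562, 0.42]
contact_force: [1.9, -0.3, -5.5]
width: 0.0058
```

```bash
python3 f.py
```

```text
clk 11.65 z [0.1533 0.1534 0.1534] F [ 0.56 -0.31 -4.77] M [0.06  0.059 0.016] [0.063 0.049 0.009] Fz [-5.75 -4.28 -4.28]
```

Request:
move_arm(rows=[[[-0.7,0,0],0,0],[[-1.4,0,0],0,0],[[-2,0,0],0,0],[[-2,0,0],0,0]])

```text
clock: 11.98
position: [0.566, 0.0904, 0.1555]
ee_rot: [0.566, -0.433, 0.562, 0.42]
contact_force: [1.5, 0.7, -5.5]
width: 0.0056
```

```bash
python3 f.py; python3 - <<'E'
from h import *
im=viewer.get_image("scene"); cv2.imwrite("pics/z14.png",cv2.resize(im[130:255,310:440,::-1],None,fx=5,fy=4.7,interpolation=cv2.INTER_CUBIC))
E
```

```text
clk 12.08 z [0.1554 0.1554 0.1554] F [ 1.79  0.76 -5.56] M [0.233 0.023 0.117] [0.233 0.006 0.128] Fz [-5.31 -5.69 -5.69]
```

View pics/z14.png

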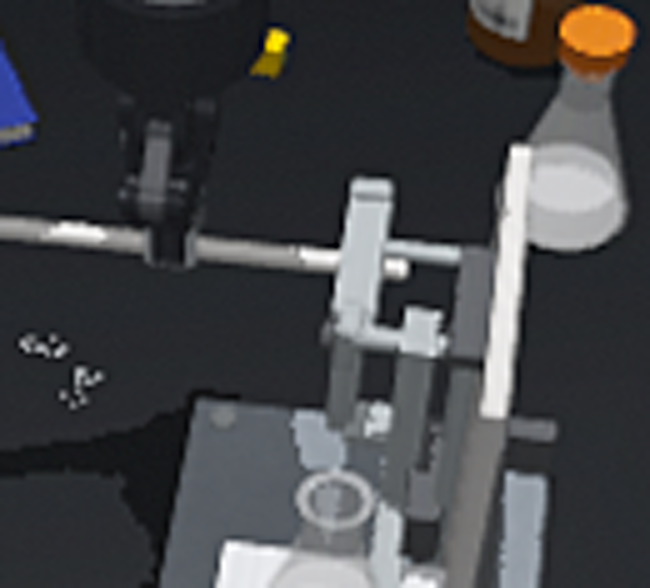

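Request:
move_arm(rows=[[[-0.5,0,0],0,0],[[-1,0,0],0,0],[[-1.5,0,0],0,0],[[-1.5,0,0],0,0]])

```text
clock: 12.47
position: [0.5661, 0.0906, 0.1571]
ee_rot: [0.566, -0.433, 0.562, 0.42]
contact_force: [1.8, 2.2, -5.0]
width: 0.006
```

```bash
python3 f.py
```

```text
clk 12.57 z [0.157 0.157 0.157] F [ 2.1   1.81 -4.51] M [0.326 0.03  0.149] [0.338 0.042 0.146] Fz [-4.   -4.76 -4.76]
```

```bash
python3 - <<'E'
from h import *
im=viewer.get_image("scene"); cv2.imwrite("pics/z15.png",cv2.resize(im[130:255,310:440,::-1],None,fx=5,fy=4.7,interpolation=cv2.INTER_CUBIC))
im=viewer.get_image("wrist"); cv2.imwrite("pics/w15.png",im[:,:,::-1])
go([.566,.0902,.157],2.8652); s=manip.get_state(); print(s['contact_force'],s['moment'])
E
```

```text
clk 12.67 pos [0.566  0.0905 0.157 ] yawy 2.8655 shift [-0.  -0.1 -0.3] turn 0.0003 q6 -1.245 F [ 1.6   2.45 -5.42] w 0.0058
[ 1.59636453  2.45203129 -5.42309668] [ 0.38193776 -0.0723298   0.15879381]
```

View pics/z15.png

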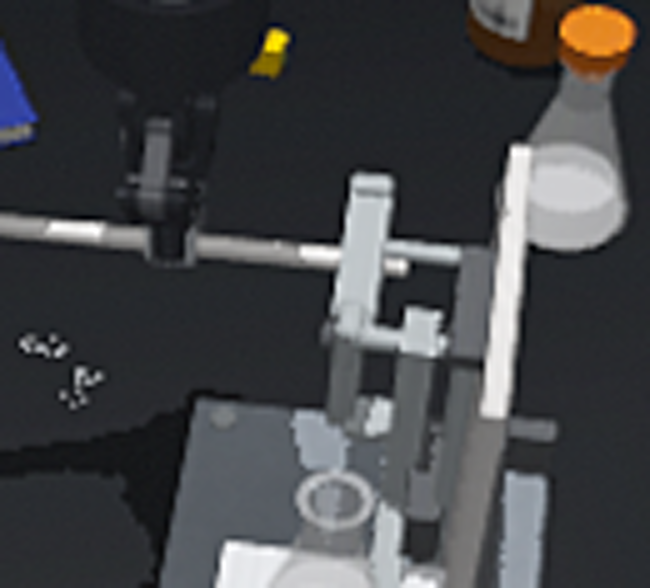

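View pics/w15.png

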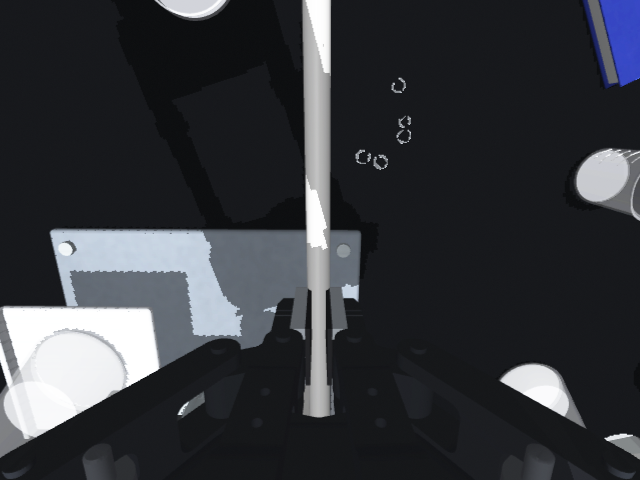

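```bash
python3 - <<'E'
from h import *
o=np.array([.6343,-.0107]); yw=-.267
R2=np.array([[np.cos(yw),-np.sin(yw)],[np.sin(yw),np.cos(yw)]])
c=viewer.get_calibration("scene"); print('cam',R2.T@((-c['R'].T@c['t'])[:2]-o),(-c['R'].T@c['t'])[2])
for nm,p in dict(barL=(390,247),barR=(458,253),tip=(406,266),pin=(350,325),tailend=(372,176)).items():
    for z in (.151,.161,.171,.181,.191):
        w=ray("scene",(310+p[0]/5,130+p[1]/4.7),z); print(nm,z,np.round(R2.T@(w[:2]-o)*1000,1))
E
```

```text
cam [-0.00335882 -0.69923774] 0.9951741610469894
barL 0.151 [-0.6 98.7]
barL 0.161 [-0.6 89.3]
barL 0.171 [-0.7 79.8]
barL 0.181 [-0.7 70.4]
barL 0.191 [-0.7 60.9]
barR 0.151 [28.6 99.2]
barR 0.161 [28.2 89.8]
barR 0.171 [27.8 80.3]
barR 0.181 [27.4 70.9]
barR 0.191 [27.1 61.4]
tip 0.151 [ 7.1 88. ]
tip 0.161 [ 7.  78.6]
tip 0.171 [ 6.9 69.3]
tip 0.181 [ 6.8 60. ]
tip 0.191 [ 6.6 50.7]
pin 0.151 [-13.2  48.9]
pin 0.161 [-13.1  40. ]
pin 0.171 [-13.   31.1]
pin 0.181 [-12.9  22.3]
pin 0.191 [-12.8  13.4]
tailend 0.151 [-12.3 143. ]
tailend 0.161 [-12.2 133. ]
tailend 0.171 [-12.1 123. ]
tailend 0.181 [-12. 113.]
tailend 0.191 [-11.9 103.1]
```

Request:
move_arm(rows=[[[-0.5,-0.2,0.3],0,0],[[-1,-0.5,0.7],0,0],[[-1.5,-0.5,0.7],0,0],[[-1.5,-0.5,0.7],0,0]])

```text
clock: 13.0
position: [0.5662, 0.091, 0.1585]
ee_rot: [0.566, -0.433, 0.562, 0.42]
contact_force: [-0.0, 0.4, -4.9]
width: 0.0057
```

```bash
cat > g.py <<'E'
exec(open('f.py').read())
im=viewer.get_image("scene"); import sys
n=sys.argv[1]
cv2.imwrite(f"pics/{n}.png",cv2.resize(im[140:300,320:430,::-1],None,fx=5,fy=3.7,interpolation=cv2.INTER_CUBIC))
E
python3 g.py z16
```

```text
clk 13.10 z [0.1584 0.1584 0.1584] F [ 0.43  1.06 -5.21] M [0.135 0.282 0.027] [0.144 0.288 0.037] Fz [-4.75 -5.44 -5.44]
```

View pics/z16.png

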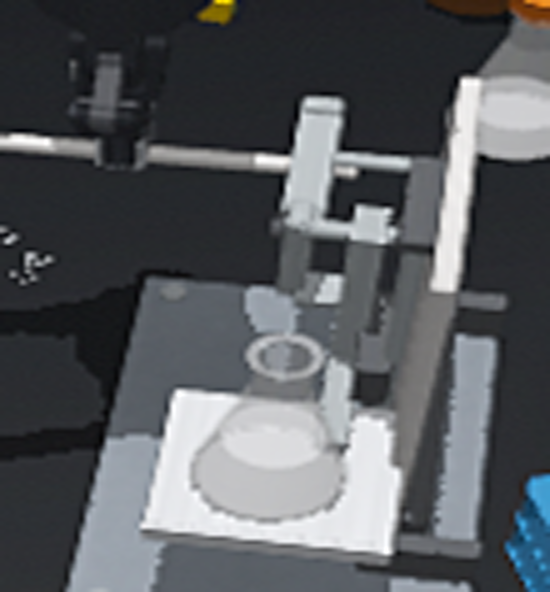

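Request:
move_arm(rows=[[[-0.5,0,0.2],0,0],[[-1,0,0.4],0,0],[[-1.5,0,0.4],0,0],[[-1.5,0,0.4],0,0]])

```text
clock: 13.48
position: [0.5665, 0.0914, 0.1604]
ee_rot: [0.566, -0.433, 0.562, 0.42]
contact_force: [-0.3, 0.9, -2.2]
width: 0.0061
```

```bash
python3 g.py z17
```

```text
clk 13.58 z [0.1603 0.1603 0.1603] F [-0.41  0.47 -2.94] M [0.084 0.175 0.054] [0.047 0.173 0.059] Fz [-2.24 -3.29 -3.29]
```

View pics/z17.png

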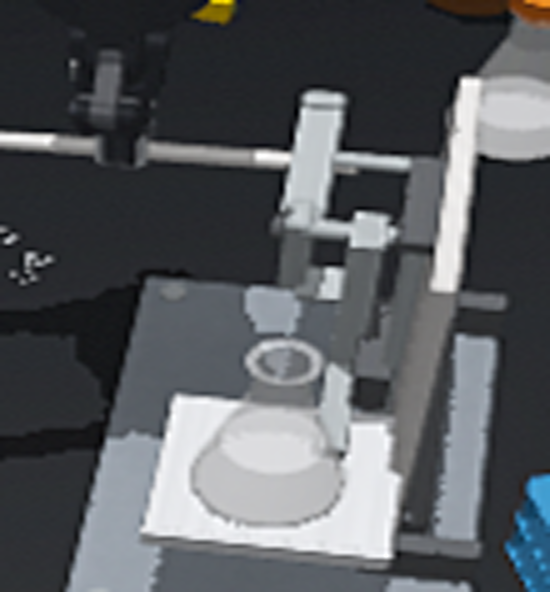

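Request:
move_arm(rows=[[[-0.5,0,0.1],0,0],[[-1,0,0.2],0,0],[[-1.5,0,0.2],0,0],[[-1.5,0,0.2],0,0]])

```text
clock: 13.97
position: [0.5666, 0.0916, 0.1619]
ee_rot: [0.566, -0.433, 0.562, 0.42]
contact_force: [-0.9, 0.1, -2.8]
width: 0.0057
```

```bash
python3 g.py z18
```

```text
clk 14.07 z [0.1618 0.1618 0.1618] F [-0.33  0.05 -3.29] M [0.101 0.149 0.003] [ 0.12   0.147 -0.001] Fz [-3.46 -3.2  -3.2 ]
```

View pics/z18.png

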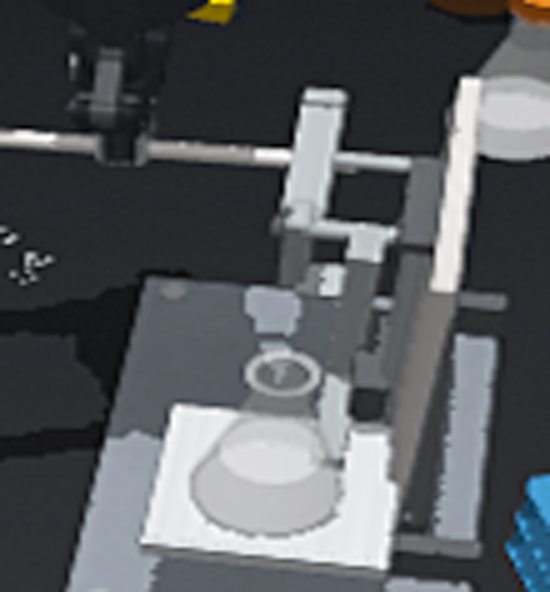

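Request:
move_arm(rows=[[[0,0,0],0,0],[[0,0,0],0,0],[[0,0,0],0,0],[[0,0,0],0,0],[[0,0,0],0,0],[[0,0,0],0,0],[[0,0,0],0,0],[[0,0,0],0,0]])

```text
clock: 14.78
position: [0.5666, 0.0916, 0.1617]
ee_rot: [0.566, -0.433, 0.562, 0.42]
contact_force: [0.6, 0.9, -3.1]
width: 0.0058
```

Request:
move_arm(rows=[[[0,0,0],0,0],[[0,0,0],0,0],[[0,0,0],0,0],[[0,0,0],0,0],[[0,0,0],0,0],[[0,0,0],0,0],[[0,0,0],0,0],[[0,0,0],0,0]])

```text
clock: 15.45
position: [0.5665, 0.0916, 0.1617]
ee_rot: [0.566, -0.433, 0.562, 0.42]
contact_force: [-0.4, 0.0, -3.6]
width: 0.0058
```

```bash
python3 g.py z19
```

```text
clk 15.55 z [0.1617 0.1617 0.1617] F [-0.2   0.41 -2.48] M [0.085 0.178 0.004] [ 0.068  0.184 -0.024] Fz [-2.18 -2.63 -2.63]
```

View pics/z19.png

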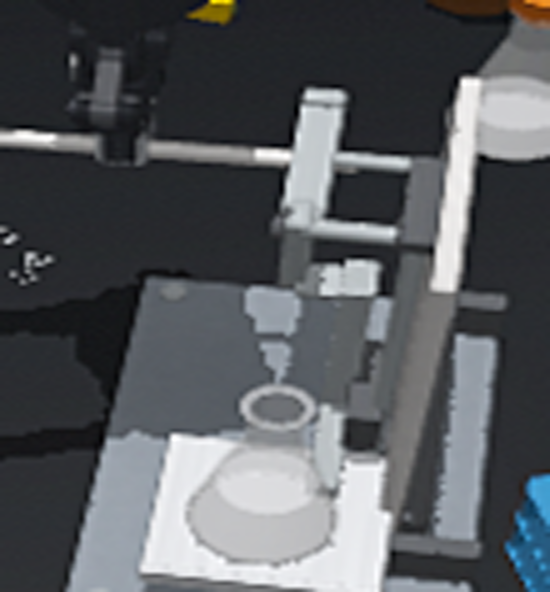

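Still sinking; keep holding.

Request:
move_arm(rows=[[[0,0,0],0,0],[[0,0,0],0,0],[[0,0,0],0,0],[[0,0,0],0,0],[[0,0,0],0,0],[[0,0,0],0,0],[[0,0,0],0,0],[[0,0,0],0,0]])

```text
clock: 16.27
position: [0.5665, 0.0916, 0.1617]
ee_rot: [0.566, -0.433, 0.562, 0.42]
contact_force: [-0.2, 0.5, -2.7]
width: 0.0061
```

Request:
move_arm(rows=[[[0,0,0],0,0],[[0,0,0],0,0],[[0,0,0],0,0],[[0,0,0],0,0],[[0,0,0],0,0],[[0,0,0],0,0],[[0,0,0],0,0],[[0,0,0],0,0]])

```text
clock: 16.93
position: [0.5665, 0.0916, 0.1617]
ee_rot: [0.566, -0.433, 0.562, 0.42]
contact_force: [-1.3, -0.1, -2.9]
width: 0.0055
```

```bash
python3 g.py z20
```

```text
clk 17.03 z [0.1617 0.1617 0.1617] F [ 0.39  0.09 -2.42] M [0.092 0.149 0.031] [0.09  0.156 0.043] Fz [-2.88 -2.18 -2.18]
```

Request:
move_arm(rows=[[[0,0,0],0,0],[[0,0,0],0,0],[[0,0,0],0,0],[[0,0,0],0,0],[[0,0,0],0,0],[[0,0,0],0,0],[[0,0,0],0,0],[[0,0,0],0,0]])

```text
clock: 17.75
position: [0.5665, 0.0916, 0.1617]
ee_rot: [0.566, -0.433, 0.562, 0.42]
contact_force: [-0.8, 0.0, -2.9]
width: 0.0058
```

```bash
python3 g.py z21; python3 -c "
import cv2,numpy as np
cv2.imwrite('pics/z2021.png',cv2.resize(np.hstack([cv2.imread('pics/z20.png')[:,:400],cv2.imread('pics/z21.png')[:,:400]]),(800,590)))"
```

```text
clk 17.85 z [0.1617 0.1617 0.1617] F [-0.45  0.12 -2.65] M [0.076 0.132 0.004] [0.062 0.112 0.004] Fz [-2.54 -2.71 -2.71]
```

View pics/z2021.png

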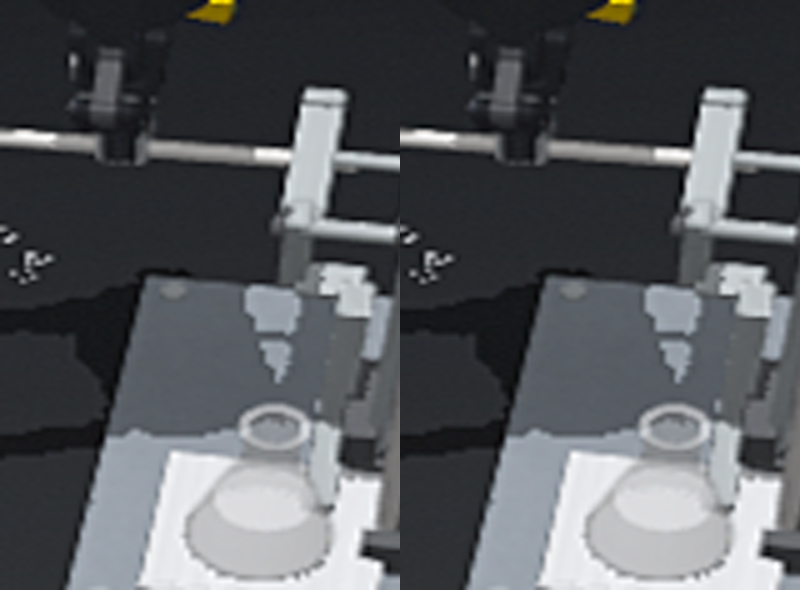

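Request:
move_arm(rows=[[[2,0,0],0,0],[[4,0,0],0,0],[[7,0,0],0,0],[[10,0,0],0,0],[[13,0,0],0,0],[[16,0,0],0,0],[[19,0,0],0,0],[[20,0,0],0,0]])

```text
clock: 18.57
position: [0.5668, 0.0914, 0.1412]
ee_rot: [0.566, -0.433, 0.562, 0.42]
contact_force: [-0.4, 0.6, -0.7]
width: 0.006
```

```bash
python3 g.py z22
```

```text
clk 18.67 z [0.1412 0.1415 0.1415] F [ 0.23 -0.78 -1.18] M [-0.022 -0.031  0.024] [-0.001 -0.037  0.052] Fz [-1.17 -1.19 -1.19]
```

View pics/z22.png

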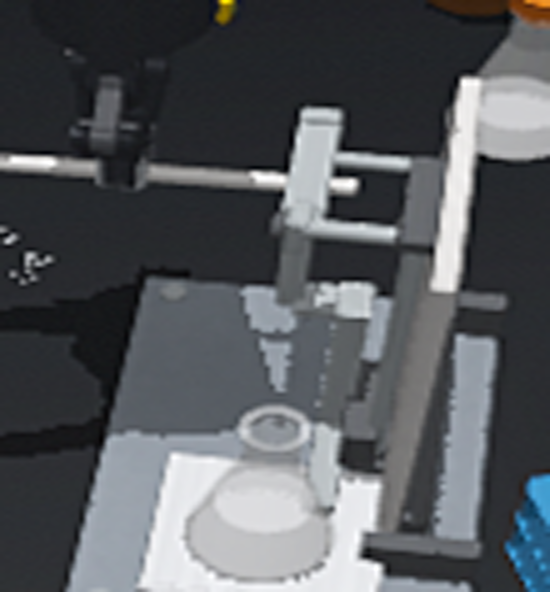

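Request:
move_arm(rows=[[[0,10,0],0,0],[[0,25,0],0,0],[[0,45,0],0,0],[[0,65,0],0,0],[[0,85,0],0,0],[[0,100,0],0,0],[[0,100,0],0,0]])

```text
clock: 19.3
position: [0.4661, 0.1193, 0.1398]
ee_rot: [0.565, -0.432, 0.563, 0.421]
contact_force: [-0.6, 0.3, -2.9]
width: 0.0058
```

Request:
move_arm(rows=[[[-30,0,0],0,0],[[-70,0,0],0,0],[[-110,0,0],0,0],[[-150,0,0],0,0],[[-170,0,0],0,0],[[-170,0,0],0,0]])

```text
clock: 19.8
position: [0.4675, 0.1215, 0.3158]
ee_rot: [0.569, -0.435, 0.559, 0.419]
contact_force: [0.9, 0.5, -1.3]
width: 0.0053
```

```bash
python3 g.py z23; python3 -c "
from h import *
go([.52,-.224,.31],2.99)"
```

```text
clk 19.90 z [0.3126 0.3102 0.3102] F [-0.43 -0.36 -2.03] M [ 0.021 -0.013 -0.02 ] [ 0.039 -0.019 -0.029] Fz [-2.83 -1.62 -1.62]
clk 19.95 pos [0.4637 0.121  0.3088] yawy 2.8666 shift [   3.2 -147.9 -316.7] turn -0.1234 q6 -1.176 F [ 0.03 -0.96 -1.64] w 0.0060
```

View pics/z23.png

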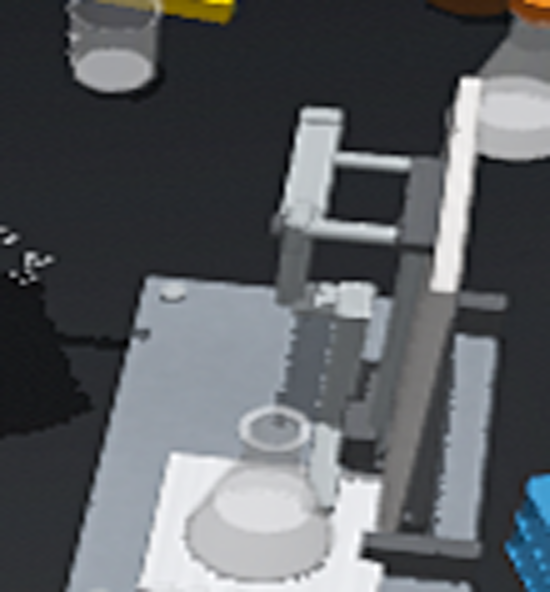

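Pawl back in (tail end row ~109 as initially), platform down. Carry the rod away.

Request:
move_arm(rows=[[[0,-10,-30],0,0],[[0,-25,-65],-0.03,0],[[0,-45,-100],-0.05,0],[[0,-65,-135],-0.08,0],[[0,-85,-170],-0.1,0],[[0,-100,-205],-0.12,0],[[0,-115,-240],-0.123,0],[[0,-130,-275],-0.123,0]])

```text
clock: 20.62
position: [0.5131, -0.1806, 0.3098]
ee_rot: [0.536, -0.464, 0.537, 0.457]
contact_force: [1.4, 0.7, -1.0]
width: 0.0063
```

```bash
python3 -c "
from h import *
go([.52,-.224,.10],2.99)"
```

```text
clk 20.62 pos [ 0.5131 -0.1806  0.3098] yawy 2.9893 shift [210.2 -11.9 -40.3] turn -0.0007 q6 -1.881 F [ 1.41  0.67 -1.  ] w 0.0063
```

Request:
move_arm(rows=[[[0,-12,-40],0,0],[[20,-12,-40],0,0],[[60,-12,-40],0,0],[[100,-12,-40],0,0],[[140,-12,-40],0,0],[[180,-12,-40],0,0],[[220,-12,-40],0,0],[[240,-12,-40],0,0]])

```text
clock: 21.28
position: [0.5155, -0.2214, 0.0632]
ee_rot: [0.535, -0.46, 0.538, 0.461]
contact_force: [-0.9, 0.8, -1.6]
width: 0.0059
```

```bash
python3 -c "
from h import *
go([.52,-.224,.003],2.99)
im=viewer.get_image('scene'); cv2.imwrite('pics/sc24.png',im[:,:,::-1])
go([.52,-.224,.003],2.99)"
```

```text
clk 21.28 pos [ 0.5155 -0.2214  0.0632] yawy 2.9889 shift [60.1 -5.1 -1.7] turn -0.0011 q6 -1.942 F [-0.94  0.75 -1.58] w 0.0059
clk 21.33 pos [ 0.5141 -0.2206  0.0609] yawy 2.9888 shift [57.8 -6.9 -2.4] turn -0.0012 q6 -1.942 F [-1.75  0.31 -3.68] w 0.0061
```

View pics/sc24.png

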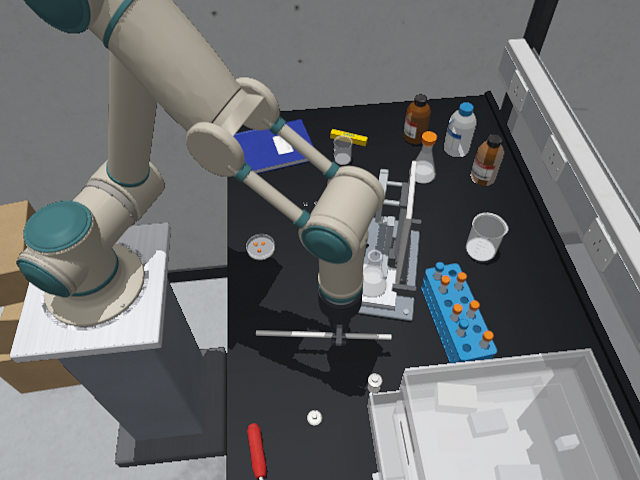

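Request:
move_arm(rows=[[[20,0,0],0,0],[[35,0,0],0,0],[[44,0,0],0,0],[[48,0,0],0,0],[[50,0,0],0,0],[[51,0,0],0,0],[[51,0,0],0,0]])

```text
clock: 21.92
position: [0.5143, -0.221, 0.0107]
ee_rot: [0.534, -0.459, 0.539, 0.462]
contact_force: [1.1, 0.9, -1.6]
width: 0.0059
```

```bash
python3 f.py
```

```text
clk 22.02 z [0.0108 0.0109 0.0109] F [ 0.28 -0.11 -1.61] M [-0.037 -0.09  -0.003] [-0.048 -0.068  0.001] Fz [-1.52 -1.66 -1.66]
```

Request:
move_arm(rows=[[[1.5,0,0],0,0],[[3,0,0],0,0],[[4.5,0,0],0,0],[[6,0,0],0,0],[[7,0,0],0,0],[[7,0,0],0,0]])

```text
clock: 22.52
position: [0.514, -0.2209, 0.0036]
ee_rot: [0.534, -0.459, 0.539, 0.462]
contact_force: [-0.6, -0.3, -1.3]
width: 0.0058
```

```bash
python3 f.py
```

```text
clk 22.62 z [0.0037 0.0038 0.0038] F [-0.71  0.02 -1.78] M [ 0.011 -0.073 -0.008] [ 0.012 -0.078 -0.041] Fz [-1.58 -1.88 -1.88]
```

Request:
move_arm(rows=[[[0.8,0,0],0,0],[[1.6,0,0],0,0],[[2.4,0,0],0,0],[[3,0,0],0,0],[[3,0,0],0,0]])

```text
clock: 23.03
position: [0.5141, -0.221, 0.0011]
ee_rot: [0.534, -0.459, 0.539, 0.462]
contact_force: [-1.6, 0.1, 3.1]
width: 0.0055
```

```bash
python3 f.py; python3 -c "
from h import *
im=viewer.get_image('side'); cv2.imwrite('pics/s25.png',cv2.resize(im[250:400,180:330,::-1],None,fx=4,fy=4))"
```

```text
clk 23.13 z [0.0011 0.0012 0.0012] F [-0.66 -0.34  4.02] M [ 0.115  0.19  -0.012] [ 0.102  0.214 -0.026] Fz [3.49 4.28 4.28]
```

View pics/s25.png

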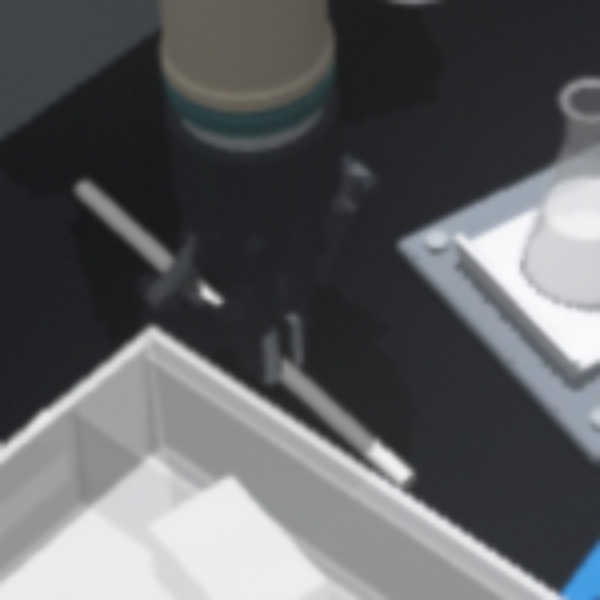

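Request:
move_arm(rows=[[[0,0,0],0,8],[[0,0,0],0,11],[[0,0,0],0,13],[[0,0,0],0,16],[[0,0,0],0,20],[[0,0,0],0,24],[[0,0,0],0,24],[[0,0,0],0,24]])

```text
clock: 23.85
position: [0.5142, -0.221, 0.0011]
ee_rot: [0.535, -0.459, 0.539, 0.462]
contact_force: [0.6, -0.0, 0.3]
width: 0.0237
```

```bash
python3 f.py; python3 -c "
from h import *
cv2.imwrite('pics/w26.png',viewer.get_image('wrist')[:,:,::-1])"
```

```text
clk 23.95 z [0.0011 0.0011 0.0011] F [ 0.44  0.33 -0.63] M [ 0.007 -0.038 -0.028] [-0.003 -0.048 -0.024] Fz [ 0.55 -1.22 -1.22]
```

View pics/w26.png

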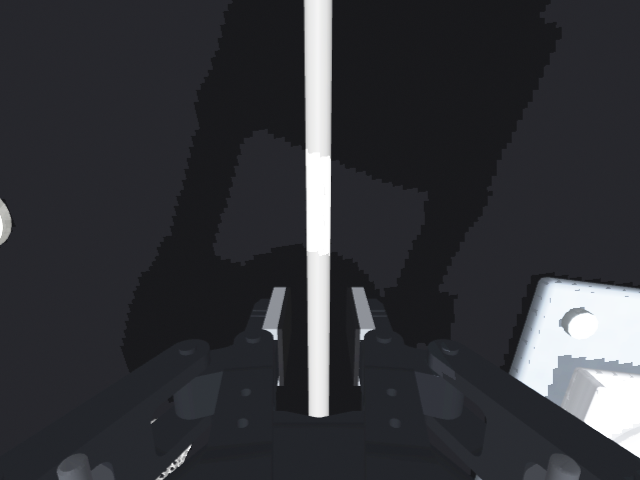

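Request:
move_arm(rows=[[[-5,0,0],0,24],[[-20,0,0],0,24],[[-50,0,0],0,24],[[-90,0,0],0,24],[[-130,0,0],0,24],[[-170,0,0],0,24],[[-210,0,0],0,24],[[-250,0,0],0,24]])

```text
clock: 24.67
position: [0.5155, -0.2204, 0.2538]
ee_rot: [0.535, -0.459, 0.539, 0.462]
contact_force: [0.7, -0.6, 0.3]
width: 0.0241
```

Request:
move_arm(rows=[[[-20,30,0],0,24],[[-20,60,0],0,24],[[-20,90,0],0,24],[[-20,120,0],0,24],[[-20,120,0],0,24],[[-20,120,0],0,24]])

```text
clock: 25.17
position: [0.3959, -0.2018, 0.2754]
ee_rot: [0.535, -0.46, 0.539, 0.461]
contact_force: [0.2, 0.3, -0.4]
width: 0.0236
```

```bash
python3 f.py; python3 -c "
from h import *
cv2.imwrite('pics/sc27.png',viewer.get_image('scene')[:,:,::-1])
cv2.imwrite('pics/sd27.png',viewer.get_image('side')[:,:,::-1])"
```

```text
clk 25.27 z [0.2752 0.275  0.275 ] F [ 0.34 -0.23  0.77] M [ 0.006 -0.02  -0.004] [ 0.008 -0.033  0.002] Fz [0.63 0.85 0.85]
```

View pics/sc27.png

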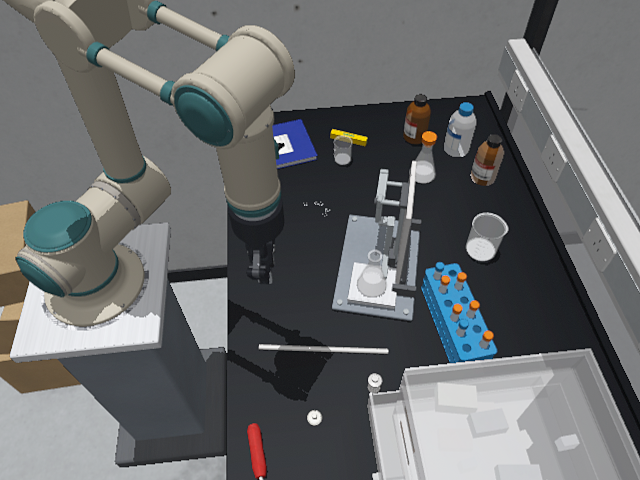

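View pics/sd27.png

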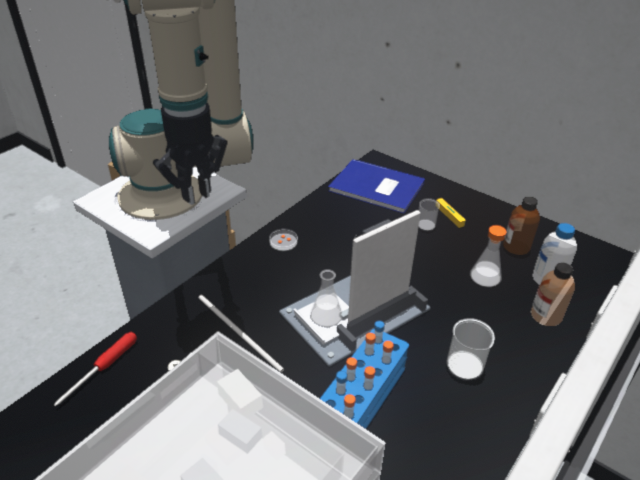

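```bash
python3 - <<'E'
from h import *
a=-.267;o=[.6343,-.0107]
for dz in(.024,.040):
  for x,y in[(-58,-138),(42,-138),(-58,-38)]:
    x/=1e3;y/=1e3
    print(dz,proj("scene",[o[0]+np.cos(a)*x-np.sin(a)*y,o[1]+np.sin(a)*x+np.cos(a)*y,dz]))
im=cv2.imread('pics/sc27.png'); cv2.imwrite('pics/z28.png',cv2.resize(im[205:325,325:425],None,fx=6,fy=5,interpolation=cv2.INTER_CUBIC))
E
```

```text
0.024 [345.94090285 303.59876697]
0.024 [393.8729435  309.90788406]
0.024 [351.91934828 264.43470065]
0.04 [346.09796813 299.6813303 ]
0.04 [394.58982026 306.02530016]
0.04 [352.13367319 260.29157837]
```

View pics/z28.png

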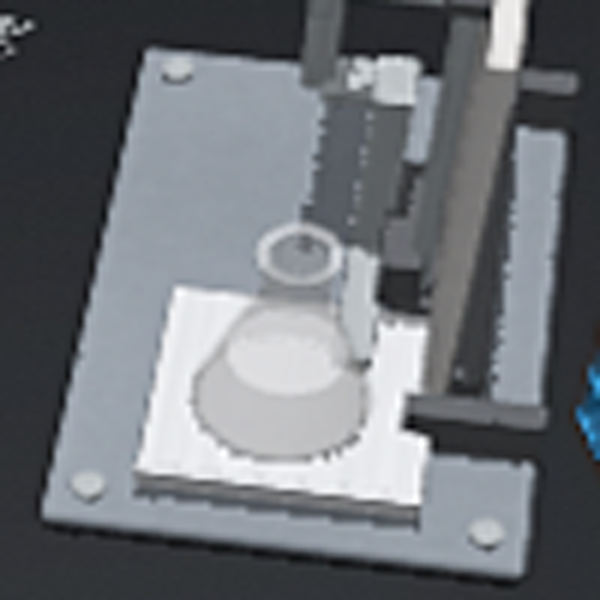

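```bash
python3 - <<'E'
from h import *
from scipy.optimize import least_squares
i0=cv2.imread('pics/scene0.png'); cv2.imwrite('pics/z29.png',cv2.resize(i0[205:325,325:425],None,fx=6,fy=5,interpolation=cv2.INTER_CUBIC))
a=-.267;o=[.6343,-.0107]
C=[(-58,-138),(42,-138),(-58,-38)]
def zs(px):
    def f(p):
        return np.concatenate([proj("scene",[o[0]+p[1]+np.cos(a)*x/1e3-np.sin(a)*y/1e3,o[1]+p[2]+np.sin(a)*x/1e3+np.cos(a)*y/1e3,p[0]])-q for (x,y),q in zip(C,px)])
    r=least_squares(f,[.05,0,0]); print('free',r.x,np.abs(r.fun).max())
    r=least_squares(lambda z:f([z[0],0,0]),[.05]); print('fixed',r.x)
zs([(349,282.7),(398.3,289.3),(355,246)])
zs([(347.5,300),(395,306),(354.7,262.6)])
E
```

```text
free [0.05265804 0.01097577 0.03065397] 0.8880854904143973
fixed [0.10109457]
free [-0.00244854  0.00889539  0.02306782] 0.8414552587647677
fixed [0.03682434]
```

View pics/z29.png

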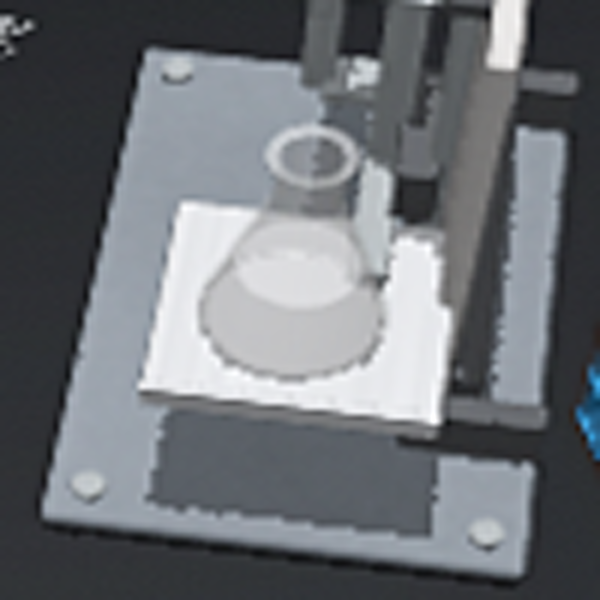

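```bash
python3 -c "
from rig import manip
print(manip.sign_off())"
```

```text
the job is handed in; nothing more can be done
None
```

The flask is all the way down, the pawl is back in, and the rod lies flat on the worktop clear of the lift. I handed the job in at about 25 s of the 67 s allowed.

**What I did**
- **Grasp:** The first grasp closed too high on the rod. I reopened, went lower and gripped it 100 mm from one end.
- **Lift:** I turned the rod, put that end under the tail and raised it in small steps. Contact came at about 0.161 m, so the tower felt about 10 mm low. I held the tail at about 0.17 rad, judged from the pictures, while the carriage sank.
- **Release:** I lowered and withdrew the rod, then laid it on open worktop in front of the lift.

**What the last checks showed**
- **Platform:** It dropped 64 mm by the scene pictures, and two pictures 0.8 s apart showed it no longer moving.
- **Pawl:** The tail is back at its starting pixel position. The force on it was about 4 N while the hook was loaded and about 1.5 N after it slipped, with up to about 5 N in total including a brief sideways force.
- **Surroundings:** The things around look unmoved, and the gripper touches nothing.

**What disagreed**
- **Tower height:** The plate edge and the contact point both suggested about 10 mm low, while the tail's picture and the platform height suggested nominal. I went by the force felt.
- **Wrist camera:** It placed the base 5 to 17 mm away from where the other two cameras put it, so I did not use it for the lift.

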